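Load the last electrode plate and close the canister

ROBOT

A 6-joint arm with a two-finger parallel gripper is mounted at the origin on the work surface. World frame = base frame: x ahead of the robot, y to its left, z up, the work surface at z = 0. Lengths are in m, angles in rad, forces in N, time in s.
With the tool pointing down it reaches from about 0.35 to 0.925 m from the base axis. Payload 6.4 kg.
Tool frame: the origin (TCP) lies at the centre of the arm's flange, where the gripper is bolted on; the fingertips stand 173 mm ahead of it and the grasp point (between the pads) lies 155 mm ahead of it; z points along the fingers, y is the line along which they close (so a half turn about z gives the same grasp; the last joint's range is limited). The gripper opens to 85 mm and grips with 20 to 120 N. Pads are 22 mm wide; open, the fingers measure 114 mm over their backs; the gripper's body (76 mm by 85 mm) begins 54 mm behind the grasp point. The pads swing forward as they close: fully open they stand 13 mm farther back than shut.
Start: joints at [-1.419, 0.245, 1.558, -0, 1.339, -0.174], TCP at [0.208, -0.616, 0.405] pointing down, gripper open.
Joint ranges: [-3.13, 3.13], [-1.02, 2.26], [0.13, 2.54], [-0.95, 4.09], [0.21, 2.88], [-2.74, 2.74]. Speed limits (rad/s): [2.57, 2.57, 3.14, 3.14, 3.14, 3.14].

INTERFACE

Orientations are given as a unit quaternion [x, y, z, w].
In Python, from station import * gives the robot as it stands.
- The arm moves only by the tool apply_moves, never from a script. Its argument "increments" is a list of rows, each an object with "rot": the turn, a rotation vector about the tool's x, y, z each as a share of pi rad, from -1 to 1, a list of three; "translation": the shift along the tool's x, y, z each as a share of 25 cm, from -1 to 1, a list of three; "grip": the closure, from -1 (fully open) to 1 (shut). A call has 1 to 20 rows; each row shifts and turns the commanded pose from where the row before left it, along the tool's axes as they then stand; what a row does not reach is not made up. A row lasts 1/10 s, in which the tool goes at most 50 mm and 8.59 degrees, less where a joint would pass 70% of its speed; a pose out of reach is approached as far as the arm can. A call with a number of a shift or a turn outside -1 to 1 is refused whole. A call with a gripper value outside its range is refused whole. The fingers move at their own pace and stop on an object; the grip force is fixed at half the most. Time passes only in rows, so rows that do not move let the fingers close. It gives the time, the measured TCP pose, the force, the opening and the grip force at its end, in the units of the state.
- sense(): the state, without advancing time (a new reading comes with each control period).
- grab_frame(name): name is "side" or "top" or "wrist"; returns the picture (384x512x3 uint8, red, green, blue); there is no depth.
- get_calibration(name): a dict with "camera_matrix" (3x3 intrinsics, pixels), "k1" (the pictures are not rectified: a ray, as slopes to the right and down, at radius r is drawn at 1 + k1 r^2 times it, then the intrinsics apply), "R" (3x3) and "t" (3): a world point X has camera coordinates R X + t. Camera axes: x right, y down, z forward; pixel columns grow to the right and rows downward; lengths in m; the calibration is good to about 2 mm. A picture is of the moment at which its call begins: read the wrist's pose just before it. get_calibration takes no time and is no camera call; for the wrist camera it gives the pose at the moment of the call.
- hand_in(): hands the job in; it is judged then, once.
The state is a dict: "clock": time; "joint_pos": joint angles; "dq": joint speeds; "effort": joint torques, N m; "tcp_pos": TCP position; "orientation": TCP orientation; "force": force on the tool from outside, world axes, zero at the start; "torque": the same for the moment, N m; "finger_gap": finger opening in m; "gripper_force": force on a finger pad.
Only numpy, scipy, OpenCV 4.12 (cv2) and the standard library are available. Lean on these libraries where they do the work, as an engineer would, in place of code of your own. Each camera call takes 0.05 s, during which the arm holds its last target. There are 200 camera calls.

TASK

Take the plate that is still out on the easel and stand it in the free slot of the canister, the same end down as now; then put the lid on so that its plug drops in and its flange lies flat on the rim; last, swing the wire bail over and press it down until it lies on the lid. Do not force the canister or its bail, leave the two plates already inside standing, and do not disturb the glassware, jar and spatula around.

Things in the scene. Friction and masses are not known exactly. Their poses are not given: they have to be found in the camera images.
- canister: Fixed open steel canister, outer 84 (x) x 124 (y) mm, 4 mm walls, rim at z = 128 mm, mouth 76 x 116 mm, white floor at z = 10 mm. Four 5 mm ribs along y, up to z = 68 mm, make three slots 16 mm wide in x, 116 mm long, centred at x = -21, 0, 21 mm; two hold a plate. On a bolted foot 140 x 200 x 6 mm. Origin at the centre of its underside on the bench, z up.
- canister_rim (a point): Centre of the canister's mouth, at rim height; axes as the canister's.
- slot_liner: Thin white strip (14 x 112 x 1 mm, flat) on the floor of the one slot that is free; origin at the centre of its underside, x across the slot, y along it.
- plate: The plate to load: stiff, dark, copper-edged, 10 mm thick (x), 50 mm wide (y), 104 mm long (z), about 95 g. Origin at the centre of its lower end, z along its length. It starts on the easel, leaning 35 degrees from vertical with its upper end towards the robot; the upper 30 mm is clear of the support, the two copper edges are free above the easel's lip.
- plate_in1: One of two identical plates already standing in the canister; origin at the centre of its lower end.
- plate_in2: The other plate already standing in the canister; origin at the centre of its lower end.
- easel: White fixed easel holding the plate: foot 130 x 90 mm, a 30 mm wide back board under the plate's lower face, a 10 mm lip in front of its lower end. Origin at the centre of its underside.
- lid: Loose lid, about 260 g: flange 92 (x) x 128 (y) x 6 mm; below it a white plug 71 x 111 x 8 mm that drops into the mouth (2.5 mm play each side); on top a black bar grip 14 (x) x 50 (y) x 30 mm. Origin at the centre of the flange's underside, z up: grip top at 36 mm. Fits either way round. Starts leaning 35 degrees on its stand, grip pointing up and to the robot.
- lid_grip (a point): Middle of the lid's bar grip, 24 mm along z from the lid's origin; axes as the lid's.
- lid_stand: White fixed sloping stand under the lid, foot 110 x 130 mm, slope 35 degrees facing the robot, a low lip at the lower edge of the plug. Origin at the centre of its underside.
- bail (a joint): Angle (rad) of the canister's U-shaped wire bail: 0 = closed, its bar lying on a seated lid's flange along the edge on the canister's -x side; grows as it swings up (1.57 upright) and back over the +x side. Stiff: stays where it is left, takes about 6 N at the bar; do not push with more than about 50 N.
- bail_bar (a point): Middle of the bail's crossbar (round steel, 10 mm diameter, 152 mm long, along the canister's y); 85 mm from the pivot axis.
- bail_pivot (a point): Middle of the bail's pivot axis, fixed to the canister at x = 45 mm, 139 mm above the bench; the bail's arms run at y = -76 and +76 mm. The axes are the canister's.
- dish_a: Empty shallow glass dish, 90 mm across, 16 mm high; bystander. Origin under its centre.
- dish_b: Empty shallow glass dish, 80 mm across, 16 mm high; bystander. Origin under its centre.
- dish_c: Empty shallow glass dish, 90 mm across, 16 mm high; bystander. Origin under its centre.
- spatula: Thin double-ended steel laboratory spatula, 200 mm long along x, 6 mm thick, lying on the bench; bystander. Origin under its middle.
- reagent: Closed jar, 64 mm across, 140 mm high; bystander. Origin under its centre.
- beaker: Empty glass beaker, 70 mm across, 85 mm high; bystander. Origin under its centre.
There are look-alikes about, which are no part of the job. Leave any orange look-alike of the canister alone.

How it is judged:
By the outcome, as a careful person would: the job done as asked, in the order asked, and still so for the second after the job is handed in, with the robot touching nothing.
It also fails if it takes over 72 s, if anything falls off the work surface, if the arm or the gripper's body presses on something with over 40 N, if the wrist force passes 120 N, or if a joint passes its speed limit or range.

## Working session

There is one attempt and no reset: what is moved stays moved. The work goes in short steps, Python scripts to look and compute and a tool call to move; the robot and the scene stay as the last step left them, time stands still between calls to the robot, and variables do not carry over. Pictures are saved under pics/ and viewed, at most 10 in all, crops included, and the job is handed in when it is done.

Besides the shell and the picture viewer there is one more tool, called after "Request:" as name([rows], argument=value, ...), one row to a line, values as JSON. apply_moves: Moves the arm, as the interface text tells. Its arguments: {"type":"object","properties":{"increments":{"type":"array","items":{"type":"object","properties":{"rot":{"type":"array","items":{"type":"number"}},"translation":{"type":"array","items":{"type":"number"}},"grip":{"type":"number"}}}}},"required":["increments"]}

```bash
ls; mkdir -p pics; python3 - <<'E'
from station import *
import cv2,numpy as np
s=sense();print(s['clock'],s['tcp_pos'],s['orientation'],s['finger_gap'])
a=[]
for n in("side","top","wrist"):
    c=get_calibration(n);print(n,np.round(c["camera_matrix"],1).tolist(),c["k1"],np.round(c["R"],3).tolist(),np.round(c["t"],3).tolist())
    im=grab_frame(n)[:,:,::-1];cv2.imwrite(f"pics/{n}0.png",im);a.append(im)
for n,im in zip(("side","top"),a):cv2.imwrite(f"pics/{n}0b.png",cv2.resize(im,(800,600),interpolation=cv2.INTER_CUBIC))
E
```

```text
pics
0.0 [ 0.20801418 -0.61556973  0.40354402] [ 9.86757353e-01  1.62200168e-01  5.58501424e-06 -1.01616219e-03] 0.08504119603655529
side [[415.0, 0.0, 251.3], [0.0, 415.0, 192.6], [0.0, 0.0, 1.0]] -0.06656194487588202 [[-0.997, -0.071, -0.019], [-0.03, 0.63, -0.776], [0.067, -0.774, -0.63]] [0.437, 0.101, 1.478]
top [[418.2, 0.0, 260.4], [0.0, 418.2, 192.9], [0.0, 0.0, 1.0]] 0.007270337875113012 [[0.025, -0.999, -0.024], [-0.996, -0.023, -0.091], [0.09, 0.026, -0.996]] [-0.0, 0.455, 1.289]
wrist [[291.2, 0.0, 258.9], [0.0, 291.2, 190.0], [0.0, 0.0, 1.0]] -0.03930258897180395 [[0.32, -0.947, -0.002], [-0.91, -0.308, 0.279], [-0.265, -0.087, -0.96]] [-0.648, -0.036, 0.379]
```

View pics/side0b.png

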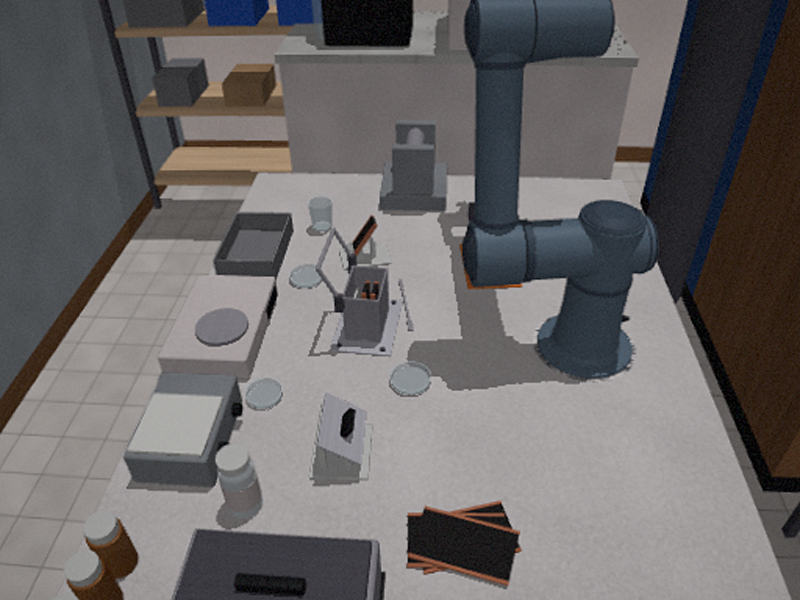

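View pics/top0b.png

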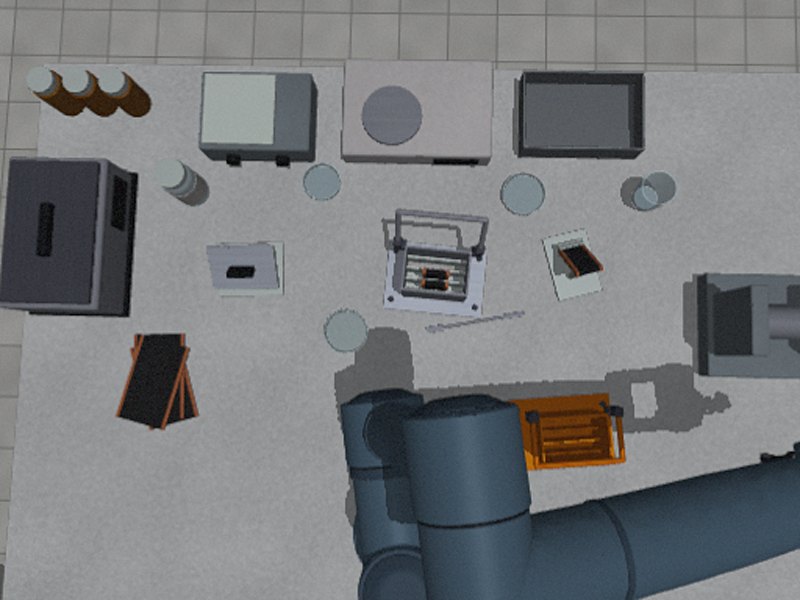

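Candidates for the plate (800×600 pixels):
- **Plate leaning on the white easel:** top (578,262), side (364,235). I choose this one, as it leans on the easel by itself.
- **Pile of flat plates:** top (158,380), side (463,543).
- **Plates already in the canister:** top (435,279).

The canister is the grey one at top (437,272). The orange one at (565,430) is the look-alike. The lid with its black bar is at (242,270), and the toolbox handle at (45,230) is not part of the job. Next is a close crop mosaic to check.

```bash
cat > h.py <<'E'
from station import *
import cv2,numpy as np
from scipy.spatial.transform import Rotation as Rn
def cal(n,c=None):
    c=c or get_calibration(n); return {k:np.array(c[k]) for k in c}
def ray(c,uv):
    p=np.linalg.inv(c["camera_matrix"])@np.array([uv[0],uv[1],1.]); d=p[:2]; u=d.copy()
    for _ in range(8): u=d/(1+c["k1"]*(u@u))
    R=c["R"]; return -R.T@c["t"], R.T@np.array([u[0],u[1],1.])
def onz(c,uv,z):
    o,d=ray(c,uv); return o+d*(z-o[2])/d[2]
def tri(obs):
    A=np.zeros((3,3));b=np.zeros(3);L=[]
    for c,uv in obs:
        o,d=ray(c,uv);d=d/np.linalg.norm(d);P=np.eye(3)-np.outer(d,d);A+=P;b+=P@o;L.append((P,o))
    X=np.linalg.solve(A,b);return X,max(np.linalg.norm(P@(X-o)) for P,o in L)
def proj(c,X):
    x=c["R"]@np.asarray(X)+c["t"];u=x[:2]/x[2];u=u*(1+c["k1"]*(u@u))
    K=c["camera_matrix"];return K[:2,:2]@u+K[:2,2]
E
python3 - <<'E'
from h import *
t=cv2.imread("pics/top0.png");s=cv2.imread("pics/side0.png");w=cv2.imread("pics/wrist0.png")
f=lambda im,x,y,ww,h:cv2.resize(im[y:y+h,x:x+ww],(400,300),interpolation=cv2.INTER_CUBIC)
m=np.vstack([np.hstack([f(t,336,138,72,54),f(s,192,122,80,60)]),np.hstack([f(t,236,125,88,66),f(w,0,0,512,384)])])
cv2.imwrite("pics/m1.png",m)
ct=cal("top")
for n,p,z in[("plate",(370,168),.08),("canister",(279,174),.128),("lid",(154,173),.08),("bar",(283,137),.2),("foot",(278,178),0),("dish",(222,211),0),("spat",(303,206),0),("reag",(112,110),.14),("beaker",(418,120),.085),("dishb",(206,116),0),("dishc",(334,124),0)]:print(n,onz(ct,p,z).round(3))
E
```

```text
plate [ 0.531 -0.316  0.08 ]
canister [ 0.501 -0.044  0.128]
lid [0.502 0.332 0.08 ]
bar [ 0.593 -0.051  0.2  ]
foot [ 0.505 -0.043  0.   ]
dish [0.396 0.132 0.   ]
spat [ 0.418 -0.124  0.   ]
reag [0.677 0.447 0.14 ]
beaker [ 0.679 -0.457  0.085]
dishb [0.703 0.194 0.   ]
dishc [ 0.684 -0.219  0.   ]
```

View pics/m1.png

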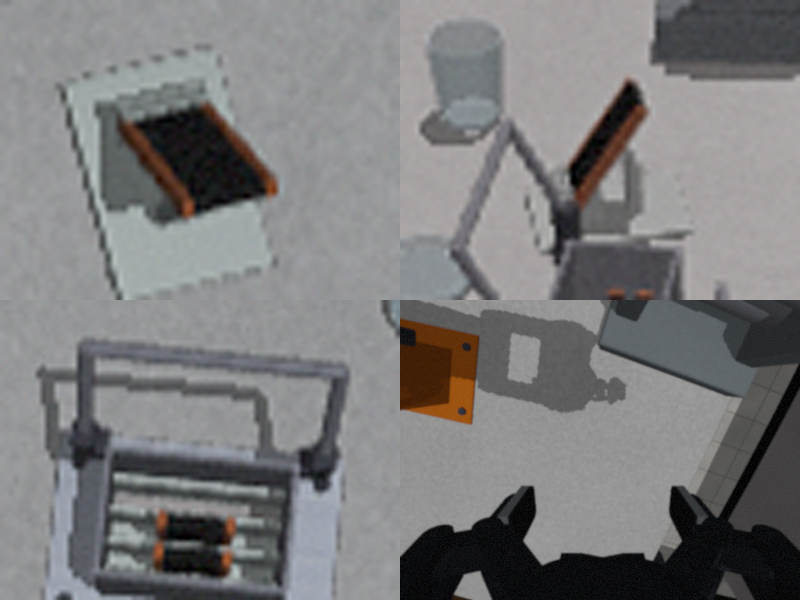

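The mosaic confirms the choice: the dark, copper-edged plate leans alone on the white easel (left copper edge from (120,120) to (190,215) in the top-left panel). The two plates inside occupy the two slots nearest the robot, so the free slot is the far one by the bail. I'll move the wrist camera over the scene now.

Request:
apply_moves([
  {"translation": [0.106,-0.091,-0.013],"rot": [0,0,0],"grip": -1},
  {"translation": [0.106,-0.091,-0.013],"rot": [0,0,0],"grip": -1},
  {"translation": [0.106,-0.091,-0.013],"rot": [0,0,0],"grip": -1},
  {"translation": [0.106,-0.091,-0.013],"rot": [0,0,0],"grip": -1},
  {"translation": [0.106,-0.091,-0.013],"rot": [0,0,0],"grip": -1},
  {"translation": [0.106,-0.091,-0.013],"rot": [0,0,0],"grip": -1},
  {"translation": [0.106,-0.091,-0.013],"rot": [0,0,0],"grip": -1},
  {"translation": [0.106,-0.091,-0.013],"rot": [0,0,0],"grip": -1},
  {"translation": [0.106,-0.091,-0.013],"rot": [0,0,0],"grip": -1},
  {"translation": [0.106,-0.091,-0.013],"rot": [0,0,0],"grip": -1},
  {"translation": [0.106,-0.091,-0.013],"rot": [0,0,0],"grip": -1},
  {"translation": [0.106,-0.091,-0.013],"rot": [0,0,0],"grip": -1},
  {"translation": [0.106,-0.091,-0.013],"rot": [0,0,0],"grip": -1},
  {"translation": [0.106,-0.091,-0.013],"rot": [0,0,0],"grip": -1},
  {"translation": [0,0,0],"rot": [0,0,-0.047],"grip": -1},
  {"translation": [0,0,0],"rot": [0,0,-0.047],"grip": -1},
  {"translation": [0,0,0],"rot": [0,0,-0.047],"grip": -1},
  {"translation": [0,0,0],"rot": [0,0,-0.047],"grip": -1},
  {"translation": [0,0,0],"rot": [0,0,-0.047],"grip": -1},
  {"translation": [0,0,0],"rot": [0,0,-0.047],"grip": -1},
])

```text
clock: 2.15
tcp_pos: [0.4575, -0.1952, 0.4498]
orientation: [0.82, 0.572, -0.0, -0.0]
force: [0.3, 0.4, -0.6]
finger_gap: 0.0854
gripper_force: 0.0
```

Request:
apply_moves([
  {"translation": [0,0,0],"rot": [0,0,-0.047],"grip": -1},
  {"translation": [0,0,0],"rot": [0,0,-0.047],"grip": -1},
  {"translation": [0,0,0],"rot": [0,0,-0.047],"grip": -1},
  {"translation": [0,0,0],"rot": [0,0,-0.047],"grip": -1},
  {"translation": [0,0,0],"rot": [0,0,-0.047],"grip": -1},
  {"translation": [0,0,0],"rot": [0,0,-0.047],"grip": -1},
  {"translation": [0,0,0],"rot": [0,0,-0.047],"grip": -1},
  {"translation": [0,0,0],"rot": [0,0,-0.047],"grip": -1},
  {"translation": [0,0,0],"rot": [0,0,-0.047],"grip": -1},
  {"translation": [0,0,0],"rot": [0,0,-0.047],"grip": -1},
  {"translation": [0,0,0],"rot": [0,0,-0.047],"grip": -1},
  {"translation": [0,0,0],"rot": [0,0,-0.047],"grip": -1},
  {"translation": [0,0,0],"rot": [0,0,-0.047],"grip": -1},
  {"translation": [0,0,0],"rot": [0,0,0],"grip": -1},
])

```text
clock: 3.55
tcp_pos: [0.4575, -0.1953, 0.4499]
orientation: [0.005, 1.0, 0.0, -0.0]
force: [0.2, -0.2, -1.1]
finger_gap: 0.0853
gripper_force: 0.0
```

```bash
cat >> h.py <<'E'
import pickle
def shot(name,tag):
    c=cal(name);im=grab_frame(name)[:,:,::-1].copy()
    cv2.imwrite(f"pics/{tag}.png",im);pickle.dump(c,open(f"pics/{tag}.pkl","wb"));return c,im
def load(tag): return pickle.load(open(f"pics/{tag}.pkl","rb")),cv2.imread(f"pics/{tag}.png")
def st():
    s=sense();R=Rn.from_quat(s["orientation"]).as_matrix()
    print("t%.2f"%s["clock"],"tcp",np.round(s["tcp_pos"],4),"x",R[:,0].round(3),"y",R[:,1].round(3),"z",R[:,2].round(3),"gap %.4f gf %.1f"%(s["finger_gap"],s["gripper_force"]),"F",np.round(s["force"],1),"q",np.round(s["joint_pos"],2));return s,R
E
python3 - <<'E'
from h import *
st();c,im=shot("wrist","w1")
cv2.imwrite("pics/w1b.png",cv2.resize(im,(800,600),interpolation=cv2.INTER_CUBIC))
E
```

```text
t3.55 tcp [ 0.4575 -0.1953  0.4499] x [-1.     0.011  0.   ] y [0.011 1.    0.   ] z [-0.  0. -1.] gap 0.0853 gf 0.0 F [ 0.2 -0.2 -1.1] q [-0.63 -0.16  1.89  0.    1.41 -2.19]
```

View pics/w1b.png

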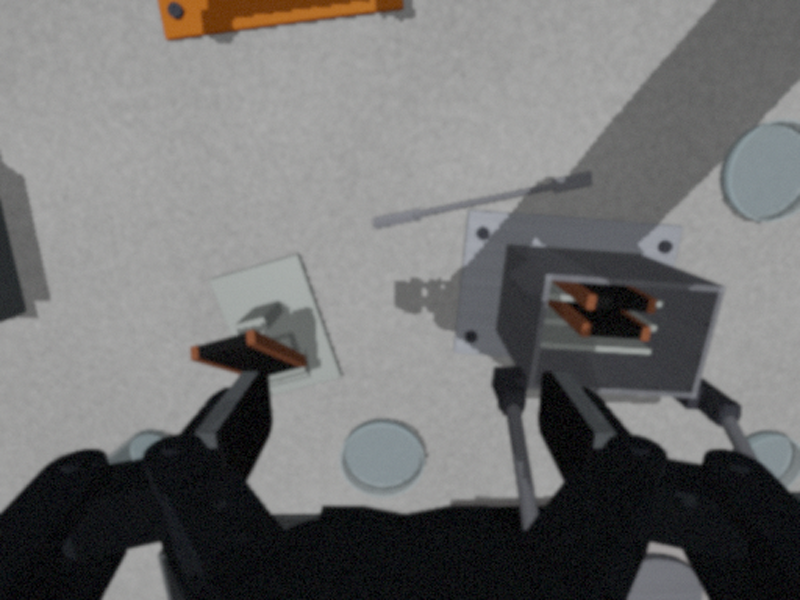

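The view shows the plate's end on the easel at (250,352), the free slot's liner in the canister at (610,348), and the inner plates at (605,300) and (605,322). I'll turn the wrist back for better views; the half turn also keeps joint 6 away from its limit at the grasp.

Request:
apply_moves([
  {"translation": [-0.11,0.03,0],"rot": [0,0,0.047],"grip": -1},
  {"translation": [-0.11,0.03,0],"rot": [0,0,0],"grip": -1},
  {"translation": [-0.11,0.03,0],"rot": [0,0,0],"grip": -1},
  {"translation": [0,0,0],"rot": [0,0,0.047],"grip": -1},
  {"translation": [0,0,0],"rot": [0,0,0.047],"grip": -1},
  {"translation": [0,0,0],"rot": [0,0,0.047],"grip": -1},
  {"translation": [0,0,0],"rot": [0,0,0.047],"grip": -1},
  {"translation": [0,0,0],"rot": [0,0,0.047],"grip": -1},
  {"translation": [0,0,0],"rot": [0,0,0.047],"grip": -1},
  {"translation": [0,0,0],"rot": [0,0,0.047],"grip": -1},
  {"translation": [0,0,0],"rot": [0,0,0.047],"grip": -1},
  {"translation": [0,0,0],"rot": [0,0,0.047],"grip": -1},
  {"translation": [0,0,0],"rot": [0,0,0.047],"grip": -1},
  {"translation": [0,0,0],"rot": [0,0,0.047],"grip": -1},
  {"translation": [0,0,0],"rot": [0,0,0.047],"grip": -1},
  {"translation": [0,0,0],"rot": [0,0,0.047],"grip": -1},
  {"translation": [0,0,0],"rot": [0,0,0.047],"grip": -1},
  {"translation": [0,0,0],"rot": [0,0,0.047],"grip": -1},
  {"translation": [0,0,0],"rot": [0,0,0.047],"grip": -1},
  {"translation": [0,0,0],"rot": [0,0,0.047],"grip": -1},
])

```text
clock: 5.6
tcp_pos: [0.5418, -0.182, 0.45]
orientation: [0.973, 0.23, -0.0, -0.0]
force: [0.3, 0.2, 0.6]
finger_gap: 0.0851
gripper_force: 0.0
```

Request:
apply_moves([
  {"translation": [0,0,0],"rot": [0,0,0.047],"grip": -1},
  {"translation": [0,0,0],"rot": [0,0,0],"grip": -1},
])

```text
clock: 5.8
tcp_pos: [0.5418, -0.1819, 0.45]
orientation: [0.987, 0.161, -0.0, -0.0]
force: [-0.1, 0.3, -0.3]
finger_gap: 0.0858
gripper_force: 0.0
```

```bash
python3 - <<'E'
from h import *
st();c,im=shot("wrist","w2")
t,_=shot("top","t2")
E
```

```text
t5.80 tcp [ 0.5418 -0.1819  0.45  ] x [ 0.948  0.318 -0.   ] y [ 0.318 -0.948 -0.   ] z [-0.  0. -1.] gap 0.0858 gf 0.0 F [-0.1  0.3 -0.3] q [-0.52  0.03  1.72 -0.    1.4   0.73]
```

Request:
apply_moves([
  {"translation": [-0.11,0.14,0.05],"rot": [0,0,0],"grip": -1},
  {"translation": [-0.11,0.14,0.05],"rot": [0,0,0],"grip": -1},
  {"translation": [-0.11,0.14,0.05],"rot": [0,0,0],"grip": -1},
  {"translation": [0,0,0],"rot": [0,0,0],"grip": -1},
])

```text
clock: 6.3
tcp_pos: [0.4953, -0.3115, 0.4104]
orientation: [0.987, 0.16, -0.001, -0.001]
force: [-0.3, 0.9, -0.2]
finger_gap: 0.0849
gripper_force: 0.0
```

```bash
python3 - <<'E'
from h import *
st();c,im=shot("wrist","w3")
a=cv2.imread("pics/w2.png");t=cv2.imread("pics/t2.png")
m=np.hstack([a,im]);m=cv2.resize(m,(800,300),interpolation=cv2.INTER_AREA)
f=lambda im,x,y,ww,h:cv2.resize(im[y:y+h,x:x+ww],(400,300),interpolation=cv2.INTER_CUBIC)
cv2.imwrite("pics/m2.png",np.vstack([m,np.hstack([f(t,234,125,88,66),f(t,336,138,72,54)])]))
E
```

```text
t6.30 tcp [ 0.4953 -0.3115  0.4104] x [ 0.949  0.316 -0.003] y [ 0.316 -0.949 -0.002] z [-0.003  0.001 -1.   ] gap 0.0849 gf 0.0 F [-0.3  0.9 -0.2] q [-0.75  0.09  1.72 -0.    1.33  0.49]
```

View pics/m2.png

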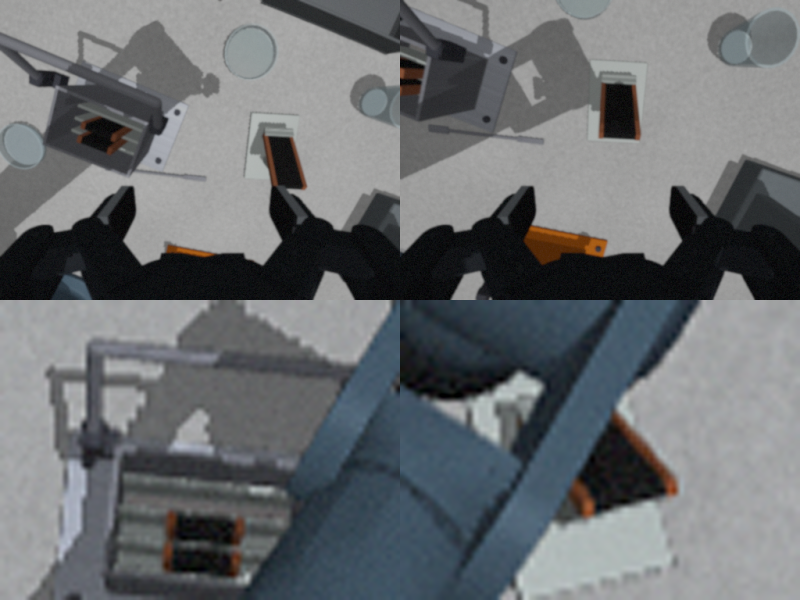

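Panels: w2 (top left) shows the plate's full upper face with its upper end at (272–305,188), and the canister mouth at (45–160,85–175). w3 (top right) shows the plate head-on at (600–640,82–138). I'll extract the corners with masks and triangulate.

```bash
python3 - <<'E'
from h import *
def quads(tag,roi,c=None):
    im=cv2.imread(f"pics/{tag}.png");x,y,w,h=roi;s=6
    r=cv2.resize(im[y:y+h,x:x+w],None,fx=s,fy=s,interpolation=cv2.INTER_CUBIC)
    hsv=cv2.cvtColor(r,cv2.COLOR_BGR2HSV);
    cop=((hsv[...,0]<18)&(hsv[...,1]>110)&(hsv[...,2]>60)).astype(np.uint8)
    cop=cv2.morphologyEx(cop,cv2.MORPH_OPEN,np.ones((5,5)))
    cs=sorted(cv2.findContours(cop,0,2)[0],key=cv2.contourArea)[-2:]
    out=[]
    for k in cs:
        (rr)=cv2.minAreaRect(k);b=(cv2.boxPoints(rr)+.5)/s-.5+[x,y]
        ctr=b.mean(0);i=np.argsort(np.linalg.norm(b-b[0],axis=1))
        e1=(b[0]+b[i[1]])/2;e2=(b[i[2]]+b[i[3]])/2
        e=sorted([e1,e2],key=lambda p:p[1]);out.append((e,min(rr[1])/s))
    out.sort(key=lambda o:o[0][0][0]);return out
cs={"top0":cal("top"),"w2":load("w2")[0],"w3":load("w3")[0]}
Q={"top0":quads("top0",(350,150,45,35)),"w2":quads("w2",(325,165,80,85)),"w3":quads("w3",(755-512,95,75,90))}
for k in Q:print(k,[(np.round(e,1).tolist(),round(float(w),1)) for e,w in Q[k]])
P={}
for s in (0,1):
  for e in (0,1):
    for ks in (("w2","w3"),("w2","w3","top0")):
      X,r=tri([(cs[k],Q[k][s][0][e]) for k in ks]);print(s,"far/low near/up".split()[e],ks,X.round(4),"res",round(r,4))
    P[s,e]=X
ax=[P[s,1]-P[s,0] for s in(0,1)];print([np.linalg.norm(a) for a in ax],[ (a/np.linalg.norm(a)).round(3) for a in ax],"width",np.linalg.norm(P[1,1]-P[0,1]),(P[1,1]-P[0,1]).round(4))
# canister crops
f=lambda im,x,y,ww,h:cv2.resize(im[y:y+h,x:x+ww],(400,300),interpolation=cv2.INTER_CUBIC)
w1=cv2.imread("pics/w1.png");w2=cv2.imread("pics/w2.png");t=cv2.imread("pics/top0.png");sd=cv2.imread("pics/side0.png")
cv2.imwrite("pics/m3.png",np.vstack([np.hstack([f(w1,320,150,160,120),f(w2,20,70,220,165)]),np.hstack([f(t,240,130,80,60),f(sd,190,140,80,60)])]))
E
```

```text
top0 [([[358.6, 159.6], [370.3, 176.0]], 3.4), ([[372.9, 156.2], [385.0, 172.3]], 2.5)]
w2 [([[339.1, 172.8], [352.0, 237.7]], 7.7), ([[373.4, 175.8], [389.1, 241.5]], 6.3)]
w3 [([[259.6, 106.9], [257.8, 175.6]], 5.7), ([[299.7, 108.9], [303.5, 178.0]], 7.0)]
0 far/low ('w2', 'w3') [ 0.5606 -0.2888  0.0353] res 0.0002
0 far/low ('w2', 'w3', 'top0') [ 0.5615 -0.2885  0.041 ] res 0.0017
0 near/up ('w2', 'w3') [ 0.5024 -0.3073  0.1114] res 0.0015
0 near/up ('w2', 'w3', 'top0') [ 0.5027 -0.3077  0.112 ] res 0.0018
1 far/low ('w2', 'w3') [ 0.5726 -0.332   0.0419] res 0.0
1 far/low ('w2', 'w3', 'top0') [ 0.573  -0.332   0.0439] res 0.0013
1 near/up ('w2', 'w3') [ 0.5142 -0.3476  0.1168] res 0.0007
1 near/up ('w2', 'w3', 'top0') [ 0.5139 -0.3491  0.1153] res 0.0015
[np.float64(0.09419630567971765), np.float64(0.09425149737758451)] [array([-0.625, -0.205,  0.754]), array([-0.627, -0.181,  0.757])] width 0.04293034702964399 [ 0.0112 -0.0413  0.0033]
```

View pics/m3.png

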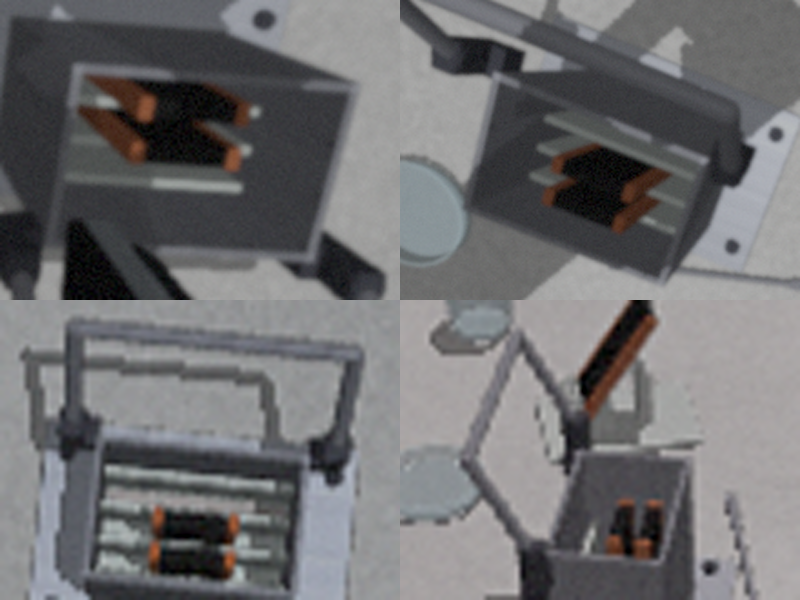

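The canister crop shows the mouth corners (w1 at (72,65), (357,82), (320,262); w2 at (95,73), (70,208), (265,282), (312,160)). The free slot is the +x one, with its white liner visible. In w1 the plate's end points include the end face, which explains the 40° apparent lean against 35°. Next I'll compute the canister pose while tilting the tool to the pre-grasp.

```bash
python3 - <<'E'
from h import *
w1=load("w1")[0];w2=load("w2")[0];t=cal("top");s=cal("side")
O={"A":[(w1,(348.8,176)),(w2,(165.8,225.1)),(t,(299,188))],"B":[(w1,(462.8,182.8)),(w2,(58.5,184.4)),(t,(257.6,185))],"C":[(w1,(448,254.8)),(w2,(72.3,110.2)),(t,(259.6,155.6))],"D":[(w2,(191.6,158)),(t,(301,161))],
"bar+":[(t,(255,135)),(s,(202.6,172))],"bar-":[(t,(311.4,140.4)),(s,(213.6,147))]}
P={}
for k in O:
    X,r=tri(O[k]);P[k]=X;print(k,X.round(4),round(r,4))
for a,b in("AB","DC"):print(a+b,(P[b]-P[a]).round(4),np.degrees(np.arctan2(-(P[b]-P[a])[0],(P[b]-P[a])[1])))
print("BC",(P["C"]-P["B"]).round(4),"AD",(P["D"]-P["A"]).round(4),"ctr",((P["A"]+P["C"])/2).round(4),((P["B"]+P["D"])/2).round(4),(sum(P[k] for k in"ABCD")/4).round(4))
E
```

```text
A [ 0.4592 -0.1019  0.1275] 0.0024
B [0.4665 0.0178 0.1287] 0.0024
C [0.5493 0.0137 0.1324] 0.0032
D [ 0.5395 -0.1082  0.1259] 0.0017
bar+ [0.5933 0.0245 0.2139] 0.0004
bar- [ 0.58   -0.1276  0.214 ] 0.0019
AB [0.0073 0.1197 0.0013] -3.5068263807208853
DC [0.0098 0.122  0.0065] -4.616956842315312
BC [ 0.0828 -0.0041  0.0037] AD [ 0.0803 -0.0063 -0.0016] ctr [ 0.5043 -0.0441  0.1299] [ 0.503  -0.0452  0.1273] [ 0.5036 -0.0446  0.1286]
```

Request:
apply_moves([
  {"translation": [0,0,0],"rot": [0,0,0.013],"grip": -1},
  {"translation": [0,0,0],"rot": [0,0.039,0],"grip": -1},
  {"translation": [0,0,0],"rot": [0,0.039,0],"grip": -1},
  {"translation": [0,0,0],"rot": [0,0.039,0],"grip": -1},
  {"translation": [0,0,0],"rot": [0,0.039,0],"grip": -1},
  {"translation": [0,0,0],"rot": [0,0.039,0],"grip": -1},
  {"translation": [-0.16,0.019,0.02],"rot": [0,0,0],"grip": -1},
  {"translation": [-0.16,0.019,0.02],"rot": [0,0,0],"grip": -1},
  {"translation": [-0.16,0.019,0.02],"rot": [0,0,0],"grip": -1},
  {"translation": [-0.16,0.019,0.02],"rot": [0,0,0],"grip": -1},
  {"translation": [0,0,0],"rot": [0,0,0],"grip": -1},
])

```text
clock: 7.45
tcp_pos: [0.3859, -0.3588, 0.3007]
orientation: [0.944, 0.134, 0.297, -0.045]
force: [0.1, 0.7, 0.4]
finger_gap: 0.0854
gripper_force: 0.0
```

```bash
python3 - <<'E'
from h import *
st();c,im=shot("wrist","w4");cv2.imwrite("pics/w4c.png",cv2.resize(im[60:300,100:420],(800,600),interpolation=cv2.INTER_CUBIC))
E
```

```text
t7.45 tcp [ 0.3859 -0.3588  0.3007] x [0.788 0.226 0.573] y [ 0.28  -0.96  -0.006] z [ 0.549  0.165 -0.82 ] gap 0.0854 gf 0.0 F [0.1 0.7 0.4] q [-1.05  0.05  2.01  0.7   1.05 -0.11]
```

View pics/w4c.png

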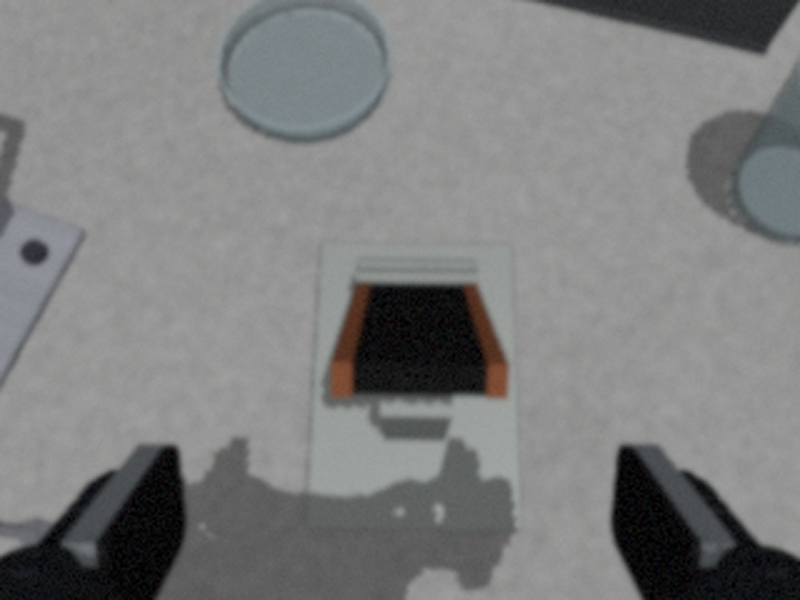

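The crop shows the plate's end face at (330–508, 360–395), square to the fingers at (150,500) and (650,500). I'll compute the end centre from its corners and compare it with my triangulation.

```bash
python3 - <<'E'
from h import *
c,im=load("w4");E=np.array([.5115,-.3268,.1155])
px=lambda u,v:np.array([100+u/2.5,60+v/2.5])
o,d=ray(c,px(419,378));d=d/(c["R"]@d)[2]
print("pred px",((proj(c,E)-[100,60])*2.5).round(0),"E width-depth",(o+d*.2045).round(4),"z.1155",(o+d*(E[2]-o[2])/d[2]).round(4))
# triangulate end-face lower edge corners w3/w2 mask with w4: outer lower corners (331,396),(507,396)
s,R=st();tcp=s["tcp_pos"]
Eb=(E+o+d*.2045)/2
print("Eb",Eb.round(4),"in tool",(R.T@(Eb-tcp)).round(4))
# end-edge direction in plate for yaw check: upper-edge (337,361),(500,361)
E
```

```text
pred px [420. 373.] E width-depth [ 0.5097 -0.3269  0.1169] z.1155 [ 0.5101 -0.3268  0.1155]
t7.50 tcp [ 0.3874 -0.3591  0.3029] x [0.786 0.228 0.575] y [ 0.28  -0.96  -0.003] z [ 0.551  0.164 -0.818] gap 0.0856 gf 0.0 F [-0.1  0.5 -0.7] q [-1.05  0.05  2.01  0.7   1.05 -0.11]
Eb [ 0.5106 -0.3268  0.1162] in tool [-0.003   0.0042  0.226 ]
```

Request:
apply_moves([
  {"translation": [-0.012,0.017,0],"rot": [0,0,0],"grip": -1},
  {"translation": [0,0,0.088],"rot": [0,0,0],"grip": -1},
  {"translation": [0,0,0.088],"rot": [0,0,0],"grip": -1},
  {"translation": [0,0,0.088],"rot": [0,0,0],"grip": -1},
  {"translation": [0,0,0.088],"rot": [0,0,0],"grip": -1},
  {"translation": [0,0,0],"rot": [0,0,0],"grip": -1},
  {"translation": [0,0,0],"rot": [0,0,0],"grip": 1},
  {"translation": [0,0,0],"rot": [0,0,0],"grip": 1},
  {"translation": [0,0,0],"rot": [0,0,0],"grip": 1},
  {"translation": [0,0,0],"rot": [0,0,0],"grip": 1},
  {"translation": [0,0,0],"rot": [0,0,0],"grip": 1},
  {"translation": [0,0,0],"rot": [0,0,0],"grip": 1},
  {"translation": [0,0,0],"rot": [0,0,0],"grip": 1},
])

```text
clock: 8.8
tcp_pos: [0.4355, -0.3509, 0.2324]
orientation: [0.944, 0.136, 0.299, -0.042]
force: [-3.2, 0.7, 5.6]
finger_gap: 0.0489
gripper_force: 61.3
```

```bash
python3 - <<'E'
from h import *
s,R=st();shot("wrist","w5")
print(np.array(s["tcp_pos"])+R[:,2]*.138)
E
```

```text
t8.80 tcp [ 0.4355 -0.3509  0.2324] x [0.784 0.231 0.576] y [ 0.281 -0.96   0.002] z [ 0.554  0.16  -0.817] gap 0.0489 gf 61.3 F [-3.2  0.7  5.6] q [-0.96  0.23  1.96  0.77  0.9  -0.16]
[ 0.51188802 -0.32876617  0.11961349]
```

Gripped at about 49 mm. Lifting out along the plate's axis, then up, then righting it.

Request:
apply_moves([
  {"translation": [0,0,-0.06],"rot": [0,0,0],"grip": 1},
  {"translation": [0,0,-0.1],"rot": [0,0,0],"grip": 1},
  {"translation": [0,0,-0.12],"rot": [0,0,0],"grip": 1},
  {"translation": [0,0,-0.12],"rot": [0,0,0],"grip": 1},
  {"translation": [0.077,0,-0.109],"rot": [0,0,0],"grip": 1},
  {"translation": [0.077,0,-0.109],"rot": [0,0,0],"grip": 1},
  {"translation": [0.077,0,-0.109],"rot": [0,0,0],"grip": 1},
  {"translation": [0.077,0,-0.109],"rot": [0,0,0],"grip": 1},
  {"translation": [0,0,0],"rot": [0,-0.039,0],"grip": 1},
  {"translation": [0,0,0],"rot": [0,-0.039,0],"grip": 1},
  {"translation": [0,0,0],"rot": [0,-0.039,0],"grip": 1},
  {"translation": [0,0,0],"rot": [0,-0.039,0],"grip": 1},
  {"translation": [0,0,0],"rot": [0,-0.039,0],"grip": 1},
  {"translation": [0,0,0],"rot": [0,0,0],"grip": 1},
])

```text
clock: 10.25
tcp_pos: [0.3807, -0.366, 0.446]
orientation: [0.99, 0.142, 0.0, 0.0]
force: [0.7, -0.2, -1.9]
finger_gap: 0.0489
gripper_force: 64.4
```

```bash
python3 - <<'E'
from h import *
s,R=st();shot("wrist","w6");T=np.array([.5245,-.046,.42])
print("to go tool",(R.T@(T-s["tcp_pos"])/.25).round(3))
E
```

```text
t10.25 tcp [ 0.3807 -0.366   0.446 ] x [0.96  0.282 0.   ] y [ 0.282 -0.96   0.   ] z [ 0. -0. -1.] gap 0.0489 gf 64.4 F [ 0.7 -0.2 -1.9] q [-0.98 -0.08  1.82 -0.    1.39  0.3 ]
to go tool [ 0.912 -1.066  0.104]
```

Request:
apply_moves([
  {"translation": [0.101,-0.118,0],"rot": [0,0,0],"grip": 1},
  {"translation": [0.101,-0.118,0],"rot": [0,0,0],"grip": 1},
  {"translation": [0.101,-0.118,0],"rot": [0,0,0],"grip": 1},
  {"translation": [0.101,-0.118,0],"rot": [0,0,0],"grip": 1},
  {"translation": [0.101,-0.118,0],"rot": [0,0,0],"grip": 1},
  {"translation": [0.101,-0.118,0],"rot": [0,0,0],"grip": 1},
  {"translation": [0.101,-0.118,0],"rot": [0,0,0],"grip": 1},
  {"translation": [0.101,-0.118,0],"rot": [0,0,0],"grip": 1},
  {"translation": [0.101,-0.118,0],"rot": [0,0,0],"grip": 1},
  {"translation": [0,0,0],"rot": [0,0,-0.0466],"grip": 1},
  {"translation": [0,0,0],"rot": [0,0,-0.0466],"grip": 1},
  {"translation": [0,0,0],"rot": [0,0,-0.0466],"grip": 1},
  {"translation": [0,0,0],"rot": [0,0,-0.0466],"grip": 1},
  {"translation": [0,0,0],"rot": [0,0,-0.0466],"grip": 1},
  {"translation": [0,0,0],"rot": [0,0,-0.0466],"grip": 1},
  {"translation": [0,0,0],"rot": [0,0,-0.0466],"grip": 1},
  {"translation": [0,0,0],"rot": [0,0,-0.0466],"grip": 1},
  {"translation": [0,0,0],"rot": [0,0,-0.0466],"grip": 1},
  {"translation": [0,0,0],"rot": [0,0,-0.0466],"grip": 1},
  {"translation": [0,0,0],"rot": [0,0,-0.0466],"grip": 1},
])

```text
clock: 12.3
tcp_pos: [0.5238, -0.0478, 0.4459]
orientation: [0.581, 0.814, 0.002, -0.0]
force: [-0.9, -0.4, -0.4]
finger_gap: 0.0495
gripper_force: 64.4
```

Request:
apply_moves([
  {"translation": [0,0,0],"rot": [0,0,-0.0466],"grip": 1},
  {"translation": [0,0,0],"rot": [0,0,-0.0466],"grip": 1},
  {"translation": [0,0,0],"rot": [0,0,-0.0466],"grip": 1},
  {"translation": [0,0,0],"rot": [0,0,-0.0466],"grip": 1},
  {"translation": [0,0,0],"rot": [0,0,-0.0466],"grip": 1},
  {"translation": [0,0,0],"rot": [0,0,-0.0466],"grip": 1},
  {"translation": [0,0,0],"rot": [0,0,-0.0466],"grip": 1},
  {"translation": [0,0,0],"rot": [0,0,-0.0466],"grip": 1},
  {"translation": [0,0,0],"rot": [0,0,0],"grip": 1},
  {"translation": [0,0,0],"rot": [0,0,0],"grip": 1},
])

```text
clock: 13.3
tcp_pos: [0.5238, -0.0478, 0.4459]
orientation: [0.039, 0.999, 0.001, 0.0]
force: [-0.3, 0.2, -2.2]
finger_gap: 0.0491
gripper_force: 64.4
```

```bash
python3 - <<'E'
from h import *
s,R=st();c,im=shot("wrist","w7");sc,si=shot("side","s7");tc,ti=shot("top","t7")
C=np.array([.5036,-.0446,.128]);ps=np.radians(-4.2);cx=np.array([np.cos(ps),np.sin(ps),0]);cy=np.array([-np.sin(ps),np.cos(ps),0])
# draw predicted: canister rim outer rectangle, liner, plate bottom corners
vis=im.copy()
def poly(v,cc,pts,col):
    p=np.array([proj(cc,x) for x in pts]);cv2.polylines(v,[np.round(p*8).astype(int)],True,col,1,cv2.LINE_AA,3)
rim=[C+a*.042*cx+b*.062*cy for a,b in((1,1),(1,-1),(-1,-1),(-1,1))]
lin=[C+[0,0,-.117]+(.021+a*.007)*cx+b*.056*cy for a,b in((1,1),(1,-1),(-1,-1),(-1,1))]
B=np.array(s["tcp_pos"])+R[:,2]*.2415
bot=[B+a*.005*R[:,0]+b*.025*R[:,1] for a,b in((1,1),(1,-1),(-1,-1),(-1,1))]
top=[x-.104*R[:,2] for x in bot]
def draw(v,cc):
    v=v.copy()
    poly(v,cc,rim,(0,255,0));poly(v,cc,lin,(255,0,255));poly(v,cc,bot,(255,255,0));poly(v,cc,top,(0,255,255));return v
f=lambda im,x,y,ww,h,W,H:cv2.resize(im[y:y+h,x:x+ww],(W,H),interpolation=cv2.INTER_CUBIC)
cv2.imwrite("pics/m4.png",np.hstack([f(draw(im,c),120,40,270,337,480,600),np.vstack([f(draw(si,sc),180,70,96,90,320,300),f(draw(ti,tc),230,110,96,90,320,300)])]))
E
```

```text
t13.30 tcp [ 0.5238 -0.0478  0.4459] x [-0.997  0.079 -0.001] y [0.079 0.997 0.001] z [ 0.001  0.001 -1.   ] gap 0.0491 gf 64.4 F [-0.3  0.2 -2.2] q [-0.31 -0.08  1.83  0.    1.39 -1.8 ]
```

View pics/m4.png

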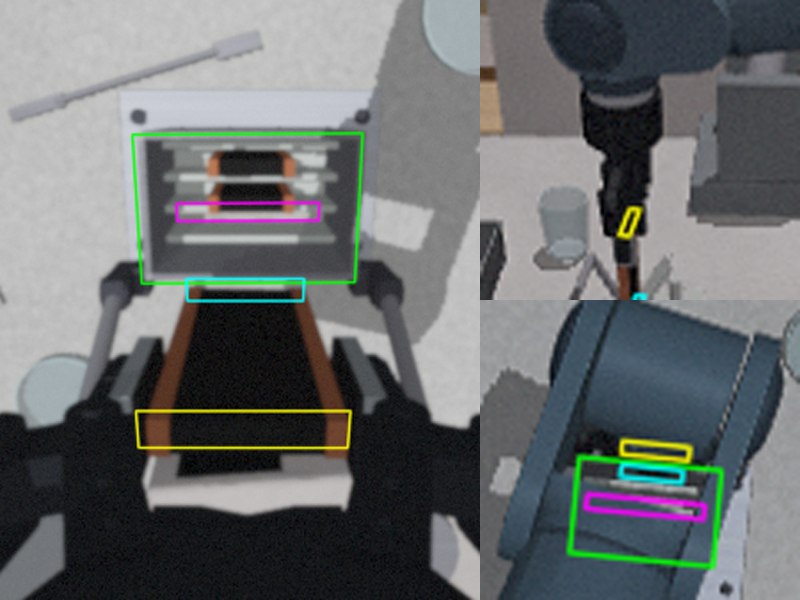

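The overlay shows my canister model (green) fits the mouth well. The free slot lies between the ribs at rows 209 and 239, and the carried plate hangs upright with its lower end at row ~289, a few pixels off my prediction. I'll lower it to just above the rim and measure the lower end numerically.

Request:
apply_moves([
  {"translation": [0,0,0.085],"rot": [0,0,0],"grip": 1},
  {"translation": [0,0,0.085],"rot": [0,0,0],"grip": 1},
  {"translation": [0,0,0.08],"rot": [0,0,0],"grip": 1},
  {"translation": [0,0,0],"rot": [0,0,0],"grip": 1},
  {"translation": [0,0,0],"rot": [0,0,0],"grip": 1},
])

```text
clock: 13.95
tcp_pos: [0.5241, -0.0476, 0.3837]
orientation: [0.038, 0.999, 0.0, -0.0]
force: [-0.3, -0.1, -0.8]
finger_gap: 0.0492
gripper_force: 64.4
```

```bash
cat >> h.py <<'E'
C0=np.array([.5036,-.0446,0]);PS=np.radians(-4.2)
RC=np.array([[np.cos(PS),-np.sin(PS),0],[np.sin(PS),np.cos(PS),0],[0,0,1]])
def can(p): return RC.T@(np.asarray(p)-C0)
def copper(im,roi,s=4):
    x,y,w,h=roi;r=cv2.resize(im[y:y+h,x:x+w],None,fx=s,fy=s,interpolation=cv2.INTER_CUBIC)
    v=cv2.cvtColor(r,cv2.COLOR_BGR2HSV);m=((v[...,0]<18)&(v[...,1]>110)&(v[...,2]>45)).astype(np.uint8)
    m=cv2.morphologyEx(m,cv2.MORPH_OPEN,np.ones((3,3)))
    return [(k.reshape(-1,2)+.5)/s-.5+[x,y] for k in cv2.findContours(m,0,2)[0] if cv2.contourArea(k)>30*s*s/4]
E
python3 - <<'E'
from h import *
s,R=st();c,im=shot("wrist","w8");tz=s["tcp_pos"][2]
for k in copper(im,(170,90,190,240)):
    i=k[:,1].argmin();j=k[:,1].argmax();t=k[k[:,1]<k[i,1]+1.0].mean(0);b=k[k[:,1]>k[j,1]-1].mean(0)
    print(len(k),"top px",t.round(1),"bot px",b.round(1),"top@bottom-z can",can(onz(c,t,tz-.243)).round(4),"bot@end can",can(onz(c,b,tz-.139)).round(4))
print("tcp can",can(s["tcp_pos"]).round(4),"z in can",(RC.T@R[:,2]).round(4),"tooly in can",(RC.T@R[:,1]).round(4))
C=np.array([0,0,.128])
for a,b in((-1,-1),(-1,1),(1,-1),(1,1)):print("rim pred",a,b,proj(c,RC@(C+[a*.038,b*.058,0])+C0).round(1))
f=cv2.resize(im[80:320,120:400],(700,600),interpolation=cv2.INTER_CUBIC);cv2.imwrite("pics/w8b.png",f)
# row profiles for the near rim (far image) columns left/right of plate
g=cv2.cvtColor(im,cv2.COLOR_BGR2GRAY)
for col in (205,330):print(col,g[90:260,col].tolist())
E
```

```text
t13.95 tcp [ 0.5241 -0.0476  0.3837] x [-0.997  0.076  0.   ] y [0.076 0.997 0.   ] z [-0.  0. -1.] gap 0.0492 gf 64.4 F [-0.3 -0.1 -0.8] q [-0.31 -0.03  1.89  0.    1.28 -1.8 ]
399 top px [286.8 202.2] bot px [312.8 295.4] top@bottom-z can [0.0212 0.021  0.1407] bot@end can [0.029  0.023  0.2447]
379 top px [228.8 201.5] bot px [206.7 294.5] top@bottom-z can [ 0.0205 -0.0234  0.1407] bot@end can [ 0.0284 -0.023   0.2447]
102 top px [281.6 151.4] bot px [287.3 171.2] top@bottom-z can [-0.0179  0.0163  0.1407] bot@end can [-0.0259  0.0105  0.2447]
81 top px [240.3 151.4] bot px [235.2 171.6] top@bottom-z can [-0.0179 -0.0138  0.1407] bot@end can [-0.0258 -0.0092  0.2447]
66 top px [282.2 129.7] bot px [286.9 146. ] top@bottom-z can [-0.0335  0.0164  0.1407] bot@end can [-0.0355  0.0101  0.2447]
73 top px [239.6 129.5] bot px [234.4 145.8] top@bottom-z can [-0.0337 -0.0141  0.1407] bot@end can [-0.0356 -0.0093  0.2447]
tcp can [ 0.0207 -0.0015  0.3837] z in can [-1.e-04  3.e-04 -1.e+00] tooly in can [2.3e-03 1.0e+00 3.0e-04]
rim pred -1 -1 [182.4 122.7]
rim pred -1 1 [336.  122.3]
rim 
[... 826 characters left out ...]
, 197, 191, 187, 188, 187, 179, 170, 163, 157, 153, 139, 124, 103, 88, 95, 106, 122, 132, 133, 132, 127, 116, 96, 92, 97, 97, 98, 95, 86, 77, 70, 69, 70, 68, 66, 67, 66, 66, 67, 65, 69, 68, 65, 68, 67, 65, 66, 69, 69, 67, 66, 68, 65, 66, 67, 69, 61, 68, 65, 65, 67, 68, 67, 67, 67, 66, 70, 73, 81, 81, 82, 81, 81, 79, 81, 81, 79, 78, 78, 84, 81, 81, 82, 82, 79, 82, 78, 75, 78, 78, 77, 78, 76, 74, 72, 68, 72, 68, 68, 67, 69, 68, 69, 74, 70, 67, 70, 70, 68, 73, 69, 70, 69, 71, 65, 67, 71, 69, 71, 71, 70, 78, 84, 89, 96, 97, 90, 75, 52, 39, 41, 50, 66, 82, 99, 113, 124, 132, 136, 136, 141, 140, 139, 137, 129, 100, 60, 31, 22, 22, 30, 29, 38, 42, 54, 62, 74, 76, 84, 84, 85, 88, 87, 87, 89, 85, 87]
```

Request:
apply_moves([
  {"translation": [0,0.006,0],"rot": [0,0.006,0],"grip": 1},
  {"translation": [0,0,0.06],"rot": [0,0,0],"grip": 1},
  {"translation": [0,0,0.06],"rot": [0,0,0],"grip": 1},
  {"translation": [0,0,0.04],"rot": [0,0,0],"grip": 1},
  {"translation": [0,0,0],"rot": [0,0,0],"grip": 1},
  {"translation": [0,0,0],"rot": [0,0,0],"grip": 1},
])

```text
clock: 14.6
tcp_pos: [0.5233, -0.046, 0.3428]
orientation: [0.038, 0.999, 0.001, -0.01]
force: [-0.4, 0.5, -1.4]
finger_gap: 0.0489
gripper_force: 64.4
```

```bash
python3 - <<'E'
from h import *
c8,_=load("w8")
for r in(125,146.2,167.2,187.2):print("rib",can(onz(c8,(205,r),.068)).round(4))
s,R=st();c,im=shot("wrist","w9");p=np.array(s["tcp_pos"])
for k in copper(im,(170,90,190,240)):
    i=k[:,1].argmin();j=k[:,1].argmax();t=k[k[:,1]<k[i,1]+1.0].mean(0);b=k[k[:,1]>k[j,1]-1].mean(0)
    print(len(k),"px",t.round(1),b.round(1),can(onz(c,t,p[2]-.243)).round(4),can(onz(c,b,p[2]-.139)).round(4))
print("tcp can",can(p).round(4),"z",(RC.T@R[:,2]).round(4))
g=cv2.cvtColor(im,cv2.COLOR_BGR2GRAY)
for r in range(120,235,3):print(r,can(onz(c,(205,r),.068))[0].round(4),can(onz(c,(205,r),.128))[0].round(4),g[r,203:207].tolist(),g[r,310:314].tolist())
E
```

```text
rib [-0.0326 -0.0519  0.068 ]
rib [-0.0123 -0.0529  0.068 ]
rib [ 0.0086 -0.054   0.068 ]
rib [ 0.0293 -0.0551  0.068 ]
t14.60 tcp [ 0.5233 -0.046   0.3428] x [-0.997  0.075  0.02 ] y [0.075 0.997 0.   ] z [-0.02   0.002 -1.   ] gap 0.0489 gf 64.4 F [-0.4  0.5 -1.4] q [-0.3   0.02  1.92 -0.    1.22 -1.8 ]
407 px [287.5 202.4] [311.5 295.4] [0.0156 0.0231 0.0998] [0.0252 0.0239 0.2038]
367 px [229.8 201.9] [206.  294.5] [ 0.0152 -0.0211  0.0998] [ 0.0247 -0.0217  0.2038]
127 px [235.5 164. ] [228.5 191.6] [-0.0142 -0.0161  0.0998] [-0.0214 -0.0106  0.2038]
121 px [283.6 163.8] [291.5 191.6] [-0.0143  0.0195  0.0998] [-0.0213  0.0139  0.2038]
78 px [284.  140.7] [291.4 162.1] [-0.0313  0.0194  0.0998] [-0.0329  0.0135  0.2038]
81 px [235.1 140.3] [230.1 162.1] [-0.0316 -0.016   0.0998] [-0.033  -0.0097  0.2038]
tcp can [0.0198 0.     0.3428] z [-1.990e-02  3.000e-04 -9.998e-01]
120 -0.0453 -0.0468 [189, 190, 188, 189] [139, 137, 132, 134]
123 -0.0429 -0.0449 [94, 91, 92, 91] [84, 83, 81, 85]
126 -0.0405 -0.0431 [147, 149, 146, 149] [90, 92, 93, 90]
129 -0.0381 -0.0413 [178, 178, 177, 1
[... 1384 characters left out ...]
36 [114, 114, 111, 112] [113, 113, 110, 113]
201 0.0242 0.0057 [113, 111, 114, 112] [113, 114, 113, 115]
204 0.0269 0.0078 [124, 122, 123, 122] [117, 117, 121, 118]
207 0.0297 0.0099 [146, 146, 144, 147] [146, 144, 145, 145]
210 0.0325 0.012 [107, 109, 107, 108] [116, 115, 116, 114]
213 0.0353 0.0142 [82, 83, 80, 83] [79, 79, 76, 80]
216 0.0382 0.0163 [84, 84, 84, 90] [84, 79, 79, 82]
219 0.041 0.0185 [88, 89, 86, 90] [78, 78, 78, 77]
222 0.0439 0.0206 [87, 87, 90, 89] [79, 77, 79, 81]
225 0.0468 0.0228 [85, 88, 91, 92] [77, 81, 80, 78]
228 0.0497 0.025 [91, 91, 91, 86] [70, 74, 75, 81]
231 0.0526 0.0272 [101, 101, 99, 87] [35, 56, 76, 87]
234 0.0555 0.0294 [100, 91, 75, 53] [21, 32, 52, 74]
```

The plate and slot now agree to about 0.5 mm in the same camera (plate at 20.2 mm, slot at 19.7 mm). Lowering it in.

Request:
apply_moves([
  {"translation": [-0.001,0,0.06],"rot": [0,0,0],"grip": 1},
  {"translation": [-0.001,0,0.06],"rot": [0,0,0],"grip": 1},
  {"translation": [-0.001,0,0.06],"rot": [0,0,0],"grip": 1},
  {"translation": [-0.001,0,0.06],"rot": [0,0,0],"grip": 1},
  {"translation": [-0.001,0,0.06],"rot": [0,0,0],"grip": 1},
  {"translation": [0,0,0.02],"rot": [0,0,0],"grip": 1},
  {"translation": [0,0,0],"rot": [0,0,0],"grip": 1},
])

```text
clock: 15.35
tcp_pos: [0.5228, -0.0459, 0.2621]
orientation: [0.038, 0.999, 0.001, -0.011]
force: [0.1, -0.7, -1.4]
finger_gap: 0.0487
gripper_force: 64.4
```

```bash
python3 -c "
from h import *
s,R=st();print(can(s['tcp_pos']).round(4),s['torque'])"
```

```text
t15.35 tcp [ 0.5228 -0.0459  0.2621] x [-0.997  0.075  0.021] y [0.075 0.997 0.001] z [-0.021  0.002 -1.   ] gap 0.0487 gf 64.4 F [ 0.1 -0.7 -1.4] q [-0.3   0.14  1.97 -0.    1.06 -1.8 ]
[1.920e-02 1.000e-04 2.621e-01] [-0.03916126 -0.03898269  0.00173464]
```

Request:
apply_moves([
  {"translation": [0,0,0.01],"rot": [0,0,0],"grip": 1},
  {"translation": [0,0,0.01],"rot": [0,0,0],"grip": 1},
  {"translation": [0,0,0],"rot": [0,0,0],"grip": 1},
])

```text
clock: 15.65
tcp_pos: [0.5231, -0.046, 0.2586]
orientation: [0.037, 0.999, 0.0, -0.009]
force: [-0.7, 0.5, -1.9]
finger_gap: 0.0494
gripper_force: 64.4
```

Request:
apply_moves([
  {"translation": [0,0,0.005],"rot": [0,0,0],"grip": 1},
  {"translation": [0,0,0.004],"rot": [0,0,0],"grip": 1},
])

```text
clock: 15.85
tcp_pos: [0.5231, -0.046, 0.2564]
orientation: [0.038, 0.999, 0.0, -0.009]
force: [-0.5, 0.8, -1.9]
finger_gap: 0.0489
gripper_force: 64.4
```

Request:
apply_moves([
  {"translation": [0,0,0.004],"rot": [0,0,0],"grip": 1},
  {"translation": [0,0,0.004],"rot": [0,0,0],"grip": 1},
])

```text
clock: 16.05
tcp_pos: [0.523, -0.046, 0.2541]
orientation: [0.038, 0.999, 0.0, -0.009]
force: [-1.2, -0.0, 3.0]
finger_gap: 0.0491
gripper_force: 64.9
```

Request:
apply_moves([
  {"translation": [0,0,0.004],"rot": [0,0,0],"grip": 1},
  {"translation": [0,0,0.003],"rot": [0,0,0],"grip": 1},
])

```text
clock: 16.25
tcp_pos: [0.5236, -0.0461, 0.254]
orientation: [0.037, 0.999, 0.0, -0.009]
force: [-4.4, -0.4, 12.4]
finger_gap: 0.0487
gripper_force: 65.9
```

Contact came at the expected height. Easing off, opening part way, and rising.

Request:
apply_moves([
  {"translation": [0,0,-0.006],"rot": [0,0,0],"grip": 1},
  {"translation": [0,0,0],"rot": [0,0,0],"grip": -0.4},
  {"translation": [0,0,0],"rot": [0,0,0],"grip": -0.4},
  {"translation": [0,0,0],"rot": [0,0,0],"grip": -0.4},
  {"translation": [0,0,0],"rot": [0,0,0],"grip": -0.4},
])

```text
clock: 16.75
tcp_pos: [0.5229, -0.046, 0.2537]
orientation: [0.038, 0.999, 0.0, -0.009]
force: [0.5, 0.2, 0.7]
finger_gap: 0.0598
gripper_force: 0.0
```

Request:
apply_moves([
  {"translation": [0,0,-0.04],"rot": [0,0,0],"grip": -0.4},
  {"translation": [0,0,-0.1],"rot": [0,0,0],"grip": -0.4},
  {"translation": [0,0,-0.15],"rot": [0,0,0],"grip": -0.4},
  {"translation": [0,0,-0.15],"rot": [0,0,0],"grip": -0.4},
  {"translation": [0,0,-0.15],"rot": [0,0,0],"grip": -1},
  {"translation": [0,0,-0.1],"rot": [0,-0.006,0],"grip": -1},
  {"translation": [0,0,0],"rot": [0,0,0],"grip": -1},
])

```text
clock: 17.45
tcp_pos: [0.5269, -0.0464, 0.4315]
orientation: [0.037, 0.999, -0.001, 0.005]
force: [0.7, 0.4, 0.4]
finger_gap: 0.0856
gripper_force: 0.0
```

```bash
python3 - <<'E'
from h import *
s,R=st();c,im=shot("wrist","w10")
for k in copper(im,(150,60,220,240)):
    t=k[k[:,1]<k[:,1].min()+1].mean(0);b=k[k[:,1]>k[:,1].max()-1].mean(0);print(len(k),t.round(1),b.round(1),can(onz(c,b,.115)).round(4))
# lid: black grip + lid region in top and side
t=cv2.imread("pics/top0.png");sd=cv2.imread("pics/side0.png");ct=cal("top");cs=cal("side")
def blk(im,roi):
    x,y,w,h=roi;r=cv2.resize(im[y:y+h,x:x+w],None,fx=4,fy=4,interpolation=cv2.INTER_CUBIC);m=(cv2.cvtColor(r,cv2.COLOR_BGR2GRAY)<60).astype(np.uint8)
    k=max(cv2.findContours(m,0,2)[0],key=cv2.contourArea);rr=cv2.minAreaRect(k);return (np.array(rr[0])+.5)/4-.5+[x,y],np.array(rr[1])/4,rr[2]
a=blk(t,(135,155,40,40));b=blk(sd,(205,250,35,40));print(a,b,tri([(ct,a[0]),(cs,b[0])]))
E
```

```text
t17.45 tcp [ 0.5269 -0.0464  0.4315] x [-0.997  0.075 -0.009] y [ 0.075  0.997 -0.002] z [ 0.009 -0.003 -1.   ] gap 0.0856 gf 0.0 F [0.7 0.4 0.4] q [-0.3  -0.07  1.84  0.    1.36 -1.8 ]
152 [279.2 139.5] [280.2 175.7] [0.0233 0.0217 0.115 ]
146 [242.4 139.2] [237.4 175.2] [ 0.0227 -0.0212  0.115 ]
63 [278.7 120.2] [283.2 133.2] [-0.0189  0.0239  0.115 ]
60 [242.2 120.2] [239.3 132.5] [-0.0196 -0.0185  0.115 ]
(array([153.5 , 173.75]), array([ 7.25, 17.75]), 90.0) (array([222.05384636, 270.44423103]), array([ 7.93822241, 19.13235664]), 7.125016689300537) (array([0.49823448, 0.33118092, 0.08836548]), np.float64(0.0003240464125564583))
```

The plate stands in the far slot on its own (edges at can-x ≈ 23 mm, y ±21 mm). Lid grip by top and side views: (0.498, 0.331, 0.088). I'll go there tilted 35° for a close look.

Request:
apply_moves([
  {"translation": [0.086,0.145,0],"rot": [0,0,0],"grip": -1},
  {"translation": [0.086,0.145,0],"rot": [0,0,0],"grip": -1},
  {"translation": [0.086,0.145,0],"rot": [0,0,0],"grip": -1},
  {"translation": [0.086,0.145,0],"rot": [0,0,0],"grip": -1},
  {"translation": [0.086,0.145,0],"rot": [0,0,0],"grip": -1},
  {"translation": [0.086,0.145,0],"rot": [0,0,0],"grip": -1},
  {"translation": [0.086,0.145,0],"rot": [0,0,0],"grip": -1},
  {"translation": [0.086,0.145,0],"rot": [0,0,0],"grip": -1},
  {"translation": [0.086,0.145,0],"rot": [0,0,0],"grip": -1},
  {"translation": [0.086,0.145,0],"rot": [0,0,0],"grip": -1},
  {"translation": [0,0,0],"rot": [0,0,-0.024],"grip": -1},
  {"translation": [0,0,0],"rot": [0,-0.039,0],"grip": -1},
  {"translation": [0,0,0],"rot": [0,-0.039,0],"grip": -1},
  {"translation": [0,0,0],"rot": [0,-0.039,0],"grip": -1},
  {"translation": [0,0,0],"rot": [0,-0.039,0],"grip": -1},
  {"translation": [0,0,0],"rot": [0,-0.039,0],"grip": -1},
  {"translation": [0.077,0,0.109],"rot": [0,0,0],"grip": -1},
  {"translation": [0.077,0,0.109],"rot": [0,0,0],"grip": -1},
  {"translation": [0.077,0,0.109],"rot": [0,0,0],"grip": -1},
  {"translation": [0,0,0],"rot": [0,0,0],"grip": -1},
])

```text
clock: 19.5
tcp_pos: [0.3364, 0.3298, 0.3192]
orientation: [-0.001, 0.955, -0.004, 0.296]
force: [-0.5, -0.3, -1.4]
finger_gap: 0.0853
gripper_force: 0.0
```

```bash
python3 - <<'E'
from h import *
s,R=st();c,im=shot("wrist","w11")
cv2.imwrite("pics/w11b.png",cv2.resize(im,(800,600),interpolation=cv2.INTER_CUBIC))
G=np.array([.498,.331,.088]);print("G px",proj(c,G).round(1),"G tool",(R.T@(G-s["tcp_pos"])).round(4))
E
```

```text
t19.50 tcp [0.3364 0.3298 0.3192] x [-0.825 -0.004 -0.565] y [ 0.     1.    -0.008] z [ 0.565 -0.007 -0.825] gap 0.0853 gf 0.0 F [-0.5 -0.3 -1.4] q [ 0.59 -0.14  2.16 -0.53  0.69 -0.64]
G px [261.1 191.1] G tool [-0.0027  0.003   0.282 ]
```

View pics/w11b.png

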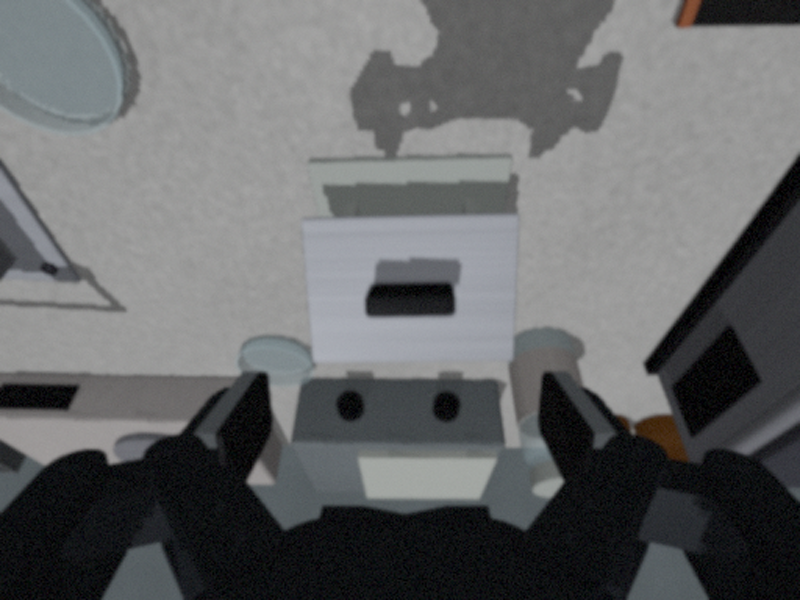

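The lid is square to the tool. Its flange corners are (304,217), (517,215), (513,360) and (312,361), and the grip is the dark bar at (410,300). Getting the lid pose from these corners and a cross-view triangulation of the grip.

```bash
python3 - <<'E'
from h import *
s,R=st();c,im=load("w11");p=np.array(s["tcp_pos"])
px=(np.array([(304,217),(517,215),(513,360),(312,361)],float)+.5)/1.5625-.5
# lid frame: x up-slope? use image order; object y right (world +y), x toward image-down (far, upper edge)
obj=np.array([(-.046,-.064,0),(-.046,.064,0),(.046,.064,0),(.046,-.064,0)])
u=np.array([(lambda d:(d[:2]/d[2]))(c["R"]@ray(c,q)[1]) for q in px])
n,rv,tv,err=cv2.solvePnPGeneric(obj,u.reshape(-1,1,2),np.eye(3),None,flags=cv2.SOLVEPNP_IPPE)
for r,t,e in zip(rv,tv,err):
    Rw=c["R"].T@cv2.Rodrigues(r)[0];X=c["R"].T@(t[:,0]-c["t"])
    print("flange top ctr",X.round(4),"x",Rw[:,0].round(3),"y",Rw[:,1].round(3),"err",e,"grip mid",(X-Rw[:,2]*0.018).round(4),(X+Rw[:,2]*.018).round(4))
    for g in(X+Rw[:,2]*.018*np.sign(Rw[2,2]),):print("  grip in tool",(R.T@(g-p)).round(4),"grip-y in tool",(R.T@Rw[:,1]).round(3),"normal in tool",(R.T@Rw[:,2]).round(3))
# two-view: grip top face by mask in w11 with top0/side0
g=cv2.cvtColor(im,cv2.COLOR_BGR2GRAY)[170:215,220:300];m=(cv2.resize(g,None,fx=4,fy=4,interpolation=2)<50).astype(np.uint8)
k=max(cv2.findContours(m,0,2)[0],key=cv2.contourArea);rr=cv2.minAreaRect(k);q=(np.array(rr[0])+.5)/4-.5+[220,170];print(q,np.array(rr[1])/4,rr[2])
X,r=tri([(c,q),(cal("top"),(153.5,173.75)),(cal("side"),(222.05,270.44))]);print("tri grip",X.round(4),round(r,4),"tool",(R.T@(X-p)).round(4))
E
```

```text
t19.55 tcp [0.3375 0.3305 0.3226] x [-0.822 -0.003 -0.569] y [-0.     1.    -0.005] z [ 0.569 -0.004 -0.822] gap 0.0854 gf 0.0 F [ 0.2  0.9 -0.3] q [ 0.59 -0.15  2.15 -0.53  0.69 -0.65]
flange top ctr [0.5102 0.3325 0.0719] x [0.811 0.022 0.584] y [-0.038  0.999  0.015] err [0.00209837] grip mid [0.5207 0.3331 0.0573] [0.4997 0.3318 0.0865]
  grip in tool [0.001  0.0024 0.2864] grip-y in tool [ 0.02   0.999 -0.037] normal in tool [ 0.018 -0.038 -0.999]
flange top ctr [0.5071 0.3332 0.0699] x [0.446 0.018 0.895] y [ 0.007  1.    -0.023] err [0.01077995] grip mid [0.5232 0.3329 0.0619] [0.491  0.3335 0.0779]
  grip in tool [0.013  0.0041 0.2885] grip-y in tool [0.005 1.    0.019] normal in tool [ 0.482  0.014 -0.876]
[262.09899902 190.77582932] [19.424263   55.05776978] 89.06844329833984
tri grip [0.4982 0.3314 0.088 ] 0.0006 tool [0.0015 0.0019 0.2843]
```

Request:
apply_moves([
  {"translation": [0.004,0.008,0],"rot": [0,0,-0.004],"grip": -1},
  {"translation": [0,0,0.14],"rot": [0,0,0],"grip": -1},
  {"translation": [0,0,0.14],"rot": [0,0,0],"grip": -1},
  {"translation": [0,0,0.1],"rot": [0,0,0],"grip": -1},
  {"translation": [0,0,0.06],"rot": [0,0,0],"grip": -1},
  {"translation": [0,0,0],"rot": [0,0,0],"grip": -1},
  {"translation": [0,0,0],"rot": [0,0,0],"grip": -1},
])

```text
clock: 20.25
tcp_pos: [0.4018, 0.3339, 0.2373]
orientation: [-0.006, 0.953, -0.001, 0.303]
force: [0.8, -0.0, 0.1]
finger_gap: 0.0854
gripper_force: 0.0
```

```bash
python3 - <<'E'
from h import *
s,R=st()
for G in([.4982,.3314,.088],[.4997,.3318,.0865]):print("grip in tool",(R.T@(np.array(G)-s["tcp_pos"])).round(4))
c,im=shot("wrist","w12");g=cv2.cvtColor(im,cv2.COLOR_BGR2GRAY)
m=(cv2.resize(g[150:330,170:350],None,fx=2,fy=2,interpolation=2)<50).astype(np.uint8)
for k in cv2.findContours(m,0,2)[0]:
    if cv2.contourArea(k)>300:rr=cv2.minAreaRect(k);print(((np.array(rr[0]))/2+[170,150]).round(1),(np.array(rr[1])/2).round(1),round(rr[2],1))
E
```

```text
t20.25 tcp [0.4018 0.3339 0.2373] x [-0.817 -0.012 -0.577] y [-0.011  1.    -0.006] z [ 0.577  0.001 -0.817] gap 0.0854 gf 0.0 F [ 0.8 -0.   0.1] q [ 0.52  0.12  2.07 -0.66  0.49 -0.54]
grip in tool [ 0.0074 -0.0026  0.1776]
grip in tool [ 0.0071 -0.0022  0.1797]
[259.2 326.8] [  5.5 106.5] 90.0
[207.5 292.8] [18.5 22. ] 90.0
[285.5 293. ] [20. 22.] 90.0
[347.5 261.8] [44.5  4. ] 90.0
[252.2 226.7] [39.4 95.6] 89.2
```

```bash
python3 - <<'E'
from h import *
s,R=st();c,_=load("w12")
o,d=ray(c,(252.2,226.7));d=d/(c["R"]@d)[2];X=o+d*.152
print("grip front in tool",(R.T@(X-s["tcp_pos"])).round(4),X.round(4))
c2=load("w11")[0];X,r=tri([(c,(252.2,226.7)),(c2,(262.1,190.8))]);print(X.round(4),r,(R.T@(X-s["tcp_pos"])).round(4))
E
```

```text
t20.30 tcp [0.4016 0.3339 0.2376] x [-0.816 -0.012 -0.577] y [-0.011  1.    -0.006] z [ 0.577  0.002 -0.817] gap 0.0853 gf 0.0 F [-0.5 -0.1  0. ] q [ 0.52  0.12  2.07 -0.66  0.49 -0.54]
grip front in tool [ 0.0101 -0.0026  0.1724] [0.4929 0.3316 0.091 ]
[0.4966 0.3317 0.0888] 0.00020415994465482632 [ 0.0084 -0.0025  0.1764]
```

Request:
apply_moves([
  {"translation": [0.028,-0.01,0],"rot": [0,0,0],"grip": -1},
  {"translation": [0,0,0.04],"rot": [0,0,0],"grip": -1},
  {"translation": [0,0,0.036],"rot": [0,0,0],"grip": -1},
  {"translation": [0,0,0],"rot": [0,0,0],"grip": -1},
  {"translation": [0,0,0],"rot": [0,0,0],"grip": 1},
  {"translation": [0,0,0],"rot": [0,0,0],"grip": 1},
  {"translation": [0,0,0],"rot": [0,0,0],"grip": 1},
  {"translation": [0,0,0],"rot": [0,0,0],"grip": 1},
  {"translation": [0,0,0],"rot": [0,0,0],"grip": 1},
  {"translation": [0,0,0],"rot": [0,0,0],"grip": 1},
])

```text
clock: 21.3
tcp_pos: [0.4062, 0.3308, 0.2166]
orientation: [-0.006, 0.953, -0.002, 0.302]
force: [-3.8, -2.1, 5.0]
finger_gap: 0.0493
gripper_force: 60.7
```

```bash
python3 - <<'E'
from h import *
s,R=st()
for G in([.4982,.3314,.088],[.4997,.3318,.0865]):print("grip in tool",(R.T@(np.array(G)-s["tcp_pos"])).round(4))
E
```

```text
t21.30 tcp [0.4062 0.3308 0.2166] x [-0.818 -0.013 -0.575] y [-0.01   1.    -0.008] z [ 0.575 -0.    -0.818] gap 0.0493 gf 60.7 F [-3.8 -2.1  5. ] q [ 0.51  0.17  2.07 -0.71  0.45 -0.5 ]
grip in tool [-0.0013  0.0006  0.1582]
grip in tool [-0.0017  0.001   0.1602]
```

Gripped (49.3 mm). Lifting off the stand, then righting the lid.

Request:
apply_moves([
  {"translation": [0,0,-0.06],"rot": [0,0,0],"grip": 1},
  {"translation": [0,0,-0.1],"rot": [0,0,0],"grip": 1},
  {"translation": [-0.092,0,-0.131],"rot": [0,0,0],"grip": 1},
  {"translation": [-0.092,0,-0.131],"rot": [0,0,0],"grip": 1},
  {"translation": [-0.092,0,-0.131],"rot": [0,0,0],"grip": 1},
  {"translation": [-0.092,0,-0.131],"rot": [0,0,0],"grip": 1},
  {"translation": [-0.092,0,-0.131],"rot": [0,0,0],"grip": 1},
  {"translation": [0,0,0],"rot": [0,0.039,0],"grip": 1},
  {"translation": [0,0,0],"rot": [0,0.039,0],"grip": 1},
  {"translation": [0,0,0],"rot": [0,0.039,0],"grip": 1},
  {"translation": [0,0,0],"rot": [0,0.039,0],"grip": 1},
  {"translation": [0,0,0],"rot": [0,0.039,0],"grip": 1},
  {"translation": [0,0,0],"rot": [0,0,0],"grip": 1},
])

```text
clock: 22.6
tcp_pos: [0.3836, 0.3321, 0.4483]
orientation: [-0.005, 1.0, -0.004, -0.001]
force: [1.4, -0.8, -2.4]
finger_gap: 0.0487
gripper_force: 63.7
```

```bash
python3 - <<'E'
from h import *
s,R=st();c,im=shot("wrist","w13");p=np.array(s["tcp_pos"])
T=np.append((RC@[-.001,0,0]+C0)[:2],p[2]);print("to go",(R.T@(T-p)/.25).round(3),"yaw now",np.degrees(np.arctan2(R[1,0],R[0,0])))
# predicted lid near-edge corners (flange top, tool +x side)
for b in(-.064,.064):print("pred corner",proj(c,p+R@[.046,b,.177]).round(1))
g=cv2.cvtColor(im,cv2.COLOR_BGR2GRAY)
for col in (200,258,320):print(col,g[110:260,col].tolist())
print("row",g[215,150:380].tolist())
c,im=load("w10");g=cv2.cvtColor(im,cv2.COLOR_BGR2GRAY)
print("w10 rims, pred inner",[proj(c,RC@[a*.038,b*.058,.128]+C0).round(1) for a,b in((-1,-1),(-1,1),(1,1),(1,-1))])
for r in(130,150,165):
    gx=np.abs(np.diff(cv2.GaussianBlur(g,(3,3),0)[r].astype(int)));print(r,"edges",[(i,int(gx[i])) for i in range(160,360) if gx[i]>12 and gx[i]==gx[i-2:i+3].max()])
for col in(210,225,305,320):
    gx=np.abs(np.diff(cv2.GaussianBlur(g,(3,3),0)[:,col].astype(int)));print(col,"edges",[(i,int(gx[i])) for i in range(90,230) if gx[i]>12 and gx[i]==gx[i-2:i+3].max()])
E
```

```text
t22.60 tcp [0.3836 0.3321 0.4483] x [-1.    -0.01   0.001] y [-0.01   1.    -0.008] z [-0.001 -0.008 -1.   ] gap 0.0487 gf 63.7 F [ 1.4 -0.8 -2.4] q [ 0.49 -0.13  1.87 -0.01  1.41 -1.09]
to go [-0.461 -1.511  0.011] yaw now -179.4218778304895
pred corner [130.8 156.3]
pred corner [382.8 156.3]
200 [192, 194, 194, 195, 195, 196, 194, 195, 193, 192, 192, 191, 192, 192, 194, 196, 195, 195, 194, 193, 195, 195, 194, 194, 196, 197, 198, 199, 201, 200, 197, 195, 193, 193, 194, 197, 197, 198, 199, 197, 196, 194, 196, 196, 199, 198, 196, 190, 169, 136, 119, 124, 125, 124, 127, 129, 131, 127, 130, 132, 129, 131, 130, 129, 128, 127, 128, 124, 122, 122, 120, 124, 124, 124, 125, 127, 129, 128, 128, 127, 128, 126, 127, 126, 125, 129, 128, 125, 125, 128, 124, 128, 128, 131, 130, 127, 124, 126, 124, 123, 126, 126, 125, 128, 124, 122, 125, 126, 123, 125, 127, 125, 128, 126, 125, 127, 127, 122, 113, 97, 86, 83, 85, 86, 84, 85, 82, 82, 82, 87, 87, 86, 81, 79, 74, 72, 63, 47, 41, 34, 30, 15, 17, 19, 23, 18, 7, 25, 10, 19]
258 [135, 135, 136, 138, 140, 139, 138, 139, 137, 137, 133, 135, 136, 137, 135, 13
[... 2406 characters left out ...]
88, 188, 188, 187, 189, 188, 186, 187, 186, 186, 186, 187, 186, 186, 186, 188, 185, 182, 178, 175, 167, 153, 137]
w10 rims, pred inner [array([194.4, 113.5]), array([322.4, 113.3]), array([317.8, 193.4]), array([199.3, 193.5])]
130 edges [(198, 25), (241, 26), (279, 23)]
150 edges [(199, 26), (241, 25), (279, 24), (325, 22)]
165 edges [(199, 22), (200, 22), (240, 17), (277, 16), (320, 21)]
210 edges [(105, 16), (111, 20), (117, 15), (118, 15), (191, 18)]
225 edges [(105, 17), (111, 13), (132, 27), (136, 19), (150, 27), (155, 21), (168, 26), (173, 30), (194, 24)]
305 edges [(105, 31), (118, 15), (137, 14), (155, 16), (173, 15), (220, 18)]
320 edges [(101, 13), (203, 15), (222, 16), (223, 16)]
```

```bash
python3 - <<'E'
from h import *
def E(v,lo,hi,th):
    gx=np.diff(cv2.GaussianBlur(v.astype(np.float32).reshape(1,-1),(5,1),1)[0]);return [(i,int(gx[i])) for i in range(lo,hi) if abs(gx[i])>th and abs(gx[i])==np.abs(gx[i-2:i+3]).max()]
c,im=load("w13");g=cv2.cvtColor(im,cv2.COLOR_BGR2GRAY);s,R=st();p=np.array(s["tcp_pos"])
for r in(165,172,180):
    row=[]
    for r2 in[r]:print("lid row",r,"L",E(g[r],100,170,8),"R",E(g[r],345,410,8))
for b in(-.064,0,.064):print([proj(c,p+R@[x,b,.177]).round(1) for x in(.046,.044,.03)])
for t in("w8","w9","w10"):
    c,im=load(t);g=cv2.cvtColor(im,cv2.COLOR_BGR2GRAY)
    for x in(-.03,-.015,0.,.015):
        l=proj(c,RC@[x,-.058,.128]+C0);r=proj(c,RC@[x,.058,.128]+C0);lo=proj(c,RC@[x,-.062,.128]+C0);ro=proj(c,RC@[x,.062,.128]+C0)
        print(t,x,"row",round(l[1]),"pred out/in L",lo[0].round(1),l[0].round(1),E(g[round(l[1])],int(l[0])-14,int(l[0])+12,6),"R in/out",r[0].round(1),ro[0].round(1),E(g[round(r[1])],int(r[0])-12,int(r[0])+14,6))
E
```

```text
t22.65 tcp [0.3835 0.3321 0.4484] x [-1.    -0.01  -0.002] y [-0.01   1.    -0.008] z [ 0.002 -0.008 -1.   ] gap 0.0488 gf 63.7 F [-0.5  1.  -1.2] q [ 0.49 -0.13  1.87 -0.01  1.4  -1.09]
lid row 165 L [(142, -18)] R [(385, 19)]
lid row 172 L [(101, 8), (146, -19)] R [(351, 10), (359, -19), (385, 18)]
lid row 180 L [(100, -8), (107, 8), (151, -19)] R [(362, -18), (384, 19)]
[array([131.1, 157.1]), array([131.5, 161. ]), array([134.7, 187.4])]
[array([256.9, 156.9]), array([256.9, 160.8]), array([256.9, 187.4])]
[array([382.8, 157.1]), array([382.3, 161. ]), array([379.3, 187.4])]
w8 -0.03 row 133 pred out/in L 177.9 183.1 [(180, -11), (186, -27)] R in/out 335.3 340.5 [(337, 9), (342, 8)]
w8 -0.015 row 153 pred out/in L 179.4 184.5 [(182, -12), (187, -26)] R in/out 334.0 339.1 [(336, 7), (341, 9)]
w8 0.0 row 172 pred out/in L 180.8 185.9 [(183, -10), (188, -24)] R in/out 332.7 337.8 [(334, 20), (339, 8)]
w8 0.015 row 190 pred out/in L 182.2 187.2 [(184, -12), (189, -22)] R in/out 331.5 336.4 [(333, 22), (338, -6)]
w9 -0.03 row 147 pred out/in L 159.5 165.7 [(162, -8), (169, -27)] R in/out 348.2 354.5 [(351, 9), (357, 10)]
w9 -0.015 row 170 pred out/in L 161.5 167.6 [(164, -11), (171, -24)] R in/out 346.5 352.6 [(349, 8), (355, 13)]
w9 0.0 row 193 pred out/in L 163.4 169.4 [(166, -12), (172, -24)] R in/out 344.8 350.8 [(347, 22), (353, 10)]
w9 0.015 row 214 pred out/in L 165.4 171.2 [(168, -12), (174, -23)] R in/out 343.1 349.0 [(346, 14)]
w10 -0.03 row 123 pred out/in L 190.6 194.9 [(193, -11), (197, -22)] R in/out 321.9 326.3 [(323, 7), (328, 6)]
w10 -0.015 row 139 pred out/in L 191.6 195.9 [(194, -11), (198, -21)] R in/out 321.0 325.3 [(322, 6), (327, 7)]
w10 0.0 row 155 pred out/in L 192.7 196.9 [(195, -11), (199, -22)] R in/out 320.1 324.3 [(310, -11), (324, 19)]
w10 0.015 row 171 pred out/in L 193.7 197.8 [(195, -12), (200, -20)] R in/out 319.2 323.4 [(309, -13), (320, 18), (328, 8)]
```

```bash
python3 - <<'E'
from h import *
def E(v,lo,hi,th):
    gx=np.diff(cv2.GaussianBlur(v.astype(np.float32).reshape(1,-1),(5,1),1)[0]);return [(i+.5,int(gx[i])) for i in range(lo,hi) if abs(gx[i])>th and abs(gx[i])==np.abs(gx[i-2:i+3]).max()]
for t in("w8","w9","w10"):
    c,im=load(t);g=cv2.cvtColor(im,cv2.COLOR_BGR2GRAY)
    for y in(-.045,-.03,.03,.045):
        q=[proj(c,RC@[x,y,.128]+C0) for x in(-.042,-.038,.038,.042)]
        print(t,y,"-x out/in",[round(float(a[1]),1) for a in q[:2]],E(g[:,round(q[1][0])],int(q[0][1])-8,int(q[1][1])+8,5),"+x in/out",[round(float(a[1]),1) for a in q[2:]],E(g[:,round(q[2][0])],int(q[2][1])-8,int(q[3][1])+8,5))
s,R=st();p=np.array(s["tcp_pos"]);T=RC@[-.0032,.0007,0]+C0;T[2]=p[2];print("go",(R.T@(T-p)/.25).round(3))
E
```

```text
w8 -0.045 -x out/in [117.1, 122.6] [(112.5, -21), (116.5, 11), (121.5, -23)] +x in/out [216.8, 221.3] [(215.5, 18), (219.5, 12), (228.5, -25)]
w8 -0.03 -x out/in [117.0, 122.5] [(112.5, -27), (115.5, 17), (120.5, -12), (124.5, 5)] +x in/out [216.8, 221.3] []
w8 0.03 -x out/in [116.8, 122.3] [(112.5, -31), (122.5, 10), (129.5, 16)] +x in/out [216.7, 221.2] []
w8 0.045 -x out/in [116.9, 122.3] [(113.5, -14), (122.5, 13), (127.5, -19)] +x in/out [216.6, 221.1] [(215.5, 5), (219.5, 11), (228.5, -13)]
w9 -0.045 -x out/in [127.9, 134.4] [(122.5, -29), (126.5, 17), (132.5, -26)] +x in/out [245.4, 250.6] []
w9 -0.03 -x out/in [127.8, 134.3] [(120.5, -32), (125.5, 24), (132.5, -8)] +x in/out [245.4, 250.7] []
w9 0.03 -x out/in [127.6, 134.1] [(121.5, -33), (126.5, 5), (132.5, 11)] +x in/out [245.3, 250.6] []
w9 0.045 -x out/in [127.6, 134.1] [(122.5, -15), (126.5, 5), (138.5, -10)] +x in/out [245.2, 250.5] [(257.5, -8)]
w10 -0.045 -x out/in [108.9, 113.4] [(105.5, -13), (111.5, -18), (117.5, -10)] +x in/out [193.5, 197.4] [(191.5, 16)]
w10 -0.03 -x out/in [108.8, 113.4] [(105.5, -13), (111.5, -11), (115.5, 5)] +x in/out [193.5, 197.4] [(195.5, 14), (201.5, 6)]
w10 0.03 -x out/in [108.7, 113.3] [(105.5, -17), (111.5, -9)] +x in/out [193.5, 197.4] [(194.5, 9)]
w10 0.045 -x out/in [108.7, 113.3] [(106.5, -26), (113.5, 12), (118.5, -16)] +x in/out [193.5, 197.3] [(195.5, 9)]
t22.65 tcp [0.3835 0.3321 0.4484] x [-1.    -0.01  -0.002] y [-0.01   1.    -0.008] z [ 0.002 -0.008 -1.   ] gap 0.0488 gf 63.7 F [-0.5  1.  -1.2] q [ 0.49 -0.13  1.87 -0.01  1.4  -1.09]
go [-0.452 -1.508  0.012]
```

Request:
apply_moves([
  {"translation": [-0.045,-0.151,0],"rot": [0,0,0],"grip": 1},
  {"translation": [-0.045,-0.151,0],"rot": [0,0,0],"grip": 1},
  {"translation": [-0.045,-0.151,0],"rot": [0,0,0],"grip": 1},
  {"translation": [-0.045,-0.151,0],"rot": [0,0,0],"grip": 1},
  {"translation": [-0.045,-0.151,0],"rot": [0,0,0],"grip": 1},
  {"translation": [-0.045,-0.151,0],"rot": [0,0,0],"grip": 1},
  {"translation": [-0.045,-0.151,0],"rot": [0,0,0],"grip": 1},
  {"translation": [-0.045,-0.151,0],"rot": [0,0,0],"grip": 1},
  {"translation": [-0.045,-0.151,0],"rot": [0,0,0],"grip": 1},
  {"translation": [-0.045,-0.151,0],"rot": [0,0,0],"grip": 1},
  {"translation": [0,0,0],"rot": [0,0,0.0267],"grip": 1},
  {"translation": [0,0,0.12],"rot": [0,0,0],"grip": 1},
  {"translation": [0,0,0.12],"rot": [0,0,0],"grip": 1},
  {"translation": [0,0,0.12],"rot": [0,0,0],"grip": 1},
  {"translation": [0,0,0],"rot": [0,0,0],"grip": 1},
  {"translation": [0,0,0],"rot": [0,0,0],"grip": 1},
])

```text
clock: 24.25
tcp_pos: [0.4998, -0.0446, 0.362]
orientation: [0.036, 0.999, -0.004, 0.0]
force: [1.2, 0.3, -1.1]
finger_gap: 0.0489
gripper_force: 63.9
```

```bash
python3 - <<'E'
from h import *
s,R=st();p=np.array(s["tcp_pos"]);print("can tcp",can(p).round(4),"z",(RC.T@R[:,2]).round(4),"x",(RC.T@R[:,0]).round(4))
c,im=shot("wrist","w14");g=cv2.cvtColor(im,cv2.COLOR_BGR2GRAY)
def E(v,lo,hi,th):
    gx=np.diff(cv2.GaussianBlur(v.astype(np.float32).reshape(1,-1),(5,1),1)[0]);return [(i+.5,int(gx[i])) for i in range(lo,hi) if abs(gx[i])>th and abs(gx[i])==np.abs(gx[i-2:i+3]).max()]
for y in(-.05,-.03,.03,.05):
    q=[proj(c,RC@[x,y,.128]+C0) for x in(-.043,-.039)];l=[proj(c,p+R@[.044,y,z]) for z in(.183,.177)]
    print(y,"rim out/in pred",[a.round(1) for a in q],"lid bot/top edge pred",[a.round(1) for a in l],E(g[:,round(l[0][0])],90,190,6))
for r in (165,172,180,190):print(r,[proj(c,p+R@[.044-(r-157)*.0005,b,.177]).round(1)[0] for b in(-.064,.064)],E(g[r],100,170,6),E(g[r],345,410,6))
E
```

```text
t24.25 tcp [ 0.4998 -0.0446  0.362 ] x [-0.997  0.073 -0.001] y [ 0.073  0.997 -0.008] z [ 0.001 -0.008 -1.   ] gap 0.0489 gf 63.9 F [ 1.2  0.3 -1.1] q [-0.31 -0.06  1.97 -0.01  1.23 -1.81]
can tcp [-3.80e-03 -2.00e-04  3.62e-01] z [ 0.0012 -0.008  -1.    ] x [-1.0e+00 -4.0e-04 -1.2e-03]
-0.05 rim out/in pred [array([189.1, 152. ]), array([189.5, 157.7])] lid bot/top edge pred [array([162.2, 158.3]), array([158.4, 160.3])] [(103.5, -11), (110.5, 18), (157.5, -13), (161.5, 12)]
-0.03 rim out/in pred [array([217.5, 152. ]), array([217.7, 157.7])] lid bot/top edge pred [array([199.9, 158.2]), array([197.6, 160.2])] [(91.5, -10), (98.5, 19), (139.5, -27), (151.5, 17), (155.5, -14), (159.5, 20)]
0.03 rim out/in pred [array([303.4, 152.2]), array([303.1, 157.8])] lid bot/top edge pred [array([313.8, 158.2]), array([315.9, 160.3])] [(109.5, -12), (136.5, -12), (158.5, 6)]
0.05 rim out/in pred [array([331.9, 152.3]), array([331.5, 157.9])] lid bot/top edge pred [array([351.5, 158.3]), array([355.1, 160.4])] [(180.5, 10)]
165 [np.float64(132.2), np.float64(381.4)] [] []
172 [np.float64(133.0), np.float64(380.7)] [] [(407.5, 16)]
180 [np.float64(133.9), np.float64(379.8)] [] [(351.5, -12), (403.5, 13)]
190 [np.float64(135.0), np.float64(378.7)] [] [(383.5, -13), (398.5, 16)]
```

Request:
apply_moves([
  {"translation": [-0.004,0.004,0],"rot": [-0.0026,0,0],"grip": 1},
  {"translation": [0,0,0.06],"rot": [0,0,0],"grip": 1},
  {"translation": [0,0,0.06],"rot": [0,0,0],"grip": 1},
  {"translation": [0,0,0.03],"rot": [0,0,0],"grip": 1},
  {"translation": [0,0,0],"rot": [0,0,0],"grip": 1},
  {"translation": [0,0,0],"rot": [0,0,0],"grip": 1},
])

```text
clock: 24.9
tcp_pos: [0.5013, -0.0438, 0.3252]
orientation: [0.037, 0.999, 0.0, 0.001]
force: [-0.2, -1.0, -2.1]
finger_gap: 0.0488
gripper_force: 64.0
```

```bash
cat >> h.py <<'E'
def E(v,lo,hi,th):
    gx=np.diff(cv2.GaussianBlur(v.astype(np.float32).reshape(1,-1),(5,1),1)[0]);return [(i+.5,int(gx[i])) for i in range(lo,hi) if abs(gx[i])>th and abs(gx[i])==np.abs(gx[i-2:i+3]).max()]
E
python3 - <<'E'
from h import *
s,R=st();p=np.array(s["tcp_pos"]);print("can tcp",can(p).round(4),"z",(RC.T@R[:,2]).round(4),"x",(RC.T@R[:,0]).round(4))
c,im=shot("wrist","w15");g=cv2.cvtColor(im,cv2.COLOR_BGR2GRAY)
for y in(-.045,-.03,.03):
    q=[proj(c,RC@[x,y,.128]+C0) for x in(-.043,-.039)];l=[proj(c,p+R@[.044,y,z]) for z in(.183,.177)]
    print(y,"rim out/in pred",[a.round(1) for a in q],"lid bot/top edge pred",[a.round(1) for a in l],E(g[:,round(l[0][0])],90,190,6))
E
```

```text
t24.90 tcp [ 0.5013 -0.0438  0.3252] x [-0.997  0.073 -0.002] y [0.073 0.997 0.001] z [ 0.002  0.    -1.   ] gap 0.0488 gf 64.0 F [-0.2 -1.  -2.1] q [-0.31 -0.01  1.99  0.    1.16 -1.81]
can tcp [-0.0023  0.0006  0.3252] z [ 2.3e-03  6.0e-04 -1.0e+00] x [-1.0e+00 -2.0e-04 -2.3e-03]
-0.045 rim out/in pred [array([177.8, 159. ]), array([178.3, 165.8])] lid bot/top edge pred [array([171.6, 158.2]), array([168.2, 160.3])] [(92.5, -11), (96.5, -8), (100.5, 20), (105.5, -6), (108.5, 9), (122.5, -30), (134.5, 28), (149.5, -28), (159.5, 23)]
-0.03 rim out/in pred [array([203.7, 158.9]), array([204.1, 165.7])] lid bot/top edge pred [array([199.9, 158.2]), array([197.6, 160.2])] [(91.5, 15), (108.5, 6), (136.5, -30), (159.5, 23)]
0.03 rim out/in pred [array([307.9, 158.9]), array([307.5, 165.8])] lid bot/top edge pred [array([313.8, 158.2]), array([316. , 160.2])] [(104.5, -13), (137.5, -13), (157.5, 11)]
```

Request:
apply_moves([
  {"translation": [0.003,0,0.01],"rot": [0,0,0],"grip": 1},
  {"translation": [0,0,0.01],"rot": [0,0,0],"grip": 1},
  {"translation": [0,0,0.01],"rot": [0,0,0],"grip": 1},
  {"translation": [0,0,0],"rot": [0,0,0],"grip": 1},
])

```text
clock: 25.35
tcp_pos: [0.5, -0.0436, 0.3162]
orientation: [0.037, 0.999, 0.001, -0.0]
force: [0.7, 0.0, -2.3]
finger_gap: 0.0485
gripper_force: 64.0
```

Request:
apply_moves([
  {"translation": [0,0,0.008],"rot": [0,0,0],"grip": 1},
  {"translation": [0,0,0],"rot": [0,0,0],"grip": 1},
])

```text
clock: 25.55
tcp_pos: [0.5001, -0.0437, 0.3144]
orientation: [0.037, 0.999, 0.001, 0.0]
force: [1.2, 0.5, -2.6]
finger_gap: 0.0489
gripper_force: 64.0
```

Request:
apply_moves([
  {"translation": [0,0,0.008],"rot": [0,0,0],"grip": 1},
  {"translation": [0,0,0],"rot": [0,0,0],"grip": 1},
])

```text
clock: 25.75
tcp_pos: [0.5002, -0.0437, 0.3126]
orientation: [0.037, 0.999, 0.0, 0.0]
force: [0.2, -0.1, -2.8]
finger_gap: 0.0489
gripper_force: 64.1
```

Request:
apply_moves([
  {"translation": [0,0,0.006],"rot": [0,0,0],"grip": 1},
  {"translation": [0,0,0],"rot": [0,0,0],"grip": 1},
])

```text
clock: 25.95
tcp_pos: [0.5002, -0.0437, 0.3111]
orientation: [0.037, 0.999, 0.0, 0.0]
force: [0.4, 0.4, -2.2]
finger_gap: 0.0487
gripper_force: 64.1
```

Request:
apply_moves([
  {"translation": [0,0,0.006],"rot": [0,0,0],"grip": 1},
  {"translation": [0,0,0],"rot": [0,0,0],"grip": 1},
])

```text
clock: 26.15
tcp_pos: [0.5002, -0.0437, 0.3096]
orientation: [0.037, 0.999, 0.0, 0.0]
force: [1.0, 0.5, -2.3]
finger_gap: 0.0486
gripper_force: 64.1
```

Request:
apply_moves([
  {"translation": [0,0,0.006],"rot": [0,0,0],"grip": 1},
  {"translation": [0,0,0],"rot": [0,0,0],"grip": 1},
])

```text
clock: 26.35
tcp_pos: [0.5003, -0.0437, 0.3082]
orientation: [0.037, 0.999, 0.0, 0.0]
force: [1.0, 0.1, -1.8]
finger_gap: 0.0488
gripper_force: 64.0
```

Request:
apply_moves([
  {"translation": [0,0,0.006],"rot": [0,0,0],"grip": 1},
  {"translation": [0,0,0],"rot": [0,0,0],"grip": 1},
])

```text
clock: 26.55
tcp_pos: [0.5004, -0.0436, 0.308]
orientation: [0.036, 0.999, 0.0, 0.0]
force: [-4.0, 2.2, 8.9]
finger_gap: 0.0489
gripper_force: 64.9
```

Request:
apply_moves([
  {"translation": [0,0,0.006],"rot": [0,0,0],"grip": 1},
  {"translation": [0,0,0],"rot": [0,0,0],"grip": 1},
])

```text
clock: 26.75
tcp_pos: [0.5006, -0.0435, 0.3078]
orientation: [0.036, 0.999, 0.0, -0.0]
force: [-9.1, 4.7, 16.7]
finger_gap: 0.0488
gripper_force: 65.9
```

```bash
python3 - <<'E'
from h import *
s,R=st();p=np.array(s["tcp_pos"]);print("can tcp",can(p).round(4),s["torque"])
c,im=shot("wrist","w16");g=cv2.cvtColor(im,cv2.COLOR_BGR2GRAY)
for y in(-.05,-.045,-.03,.03):
    l=[proj(c,p+R@[.044,y,z]) for z in(.183,.177)]
    print(y,"lid bot/top edge pred",[a.round(1) for a in l],E(g[:,round(l[0][0])],80,190,6))
tc,ti=shot("top","t16");sc,si=shot("side","s16")
E
```

```text
t26.75 tcp [ 0.5006 -0.0435  0.3078] x [-0.997  0.073  0.   ] y [0.073 0.997 0.   ] z [-0.  0. -1.] gap 0.0488 gf 65.9 F [-9.1  4.7 16.7] q [-0.31  0.01  2.    0.    1.13 -1.81]
can tcp [-0.0031  0.0008  0.3078] [-0.26022747  1.3478799  -0.39245277]
-0.05 lid bot/top edge pred [array([162.2, 158.2]), array([158.5, 160.3])] [(94.5, -11), (102.5, 20), (110.5, 6), (125.5, -28), (136.5, 24), (155.5, -28), (159.5, 23)]
-0.045 lid bot/top edge pred [array([171.6, 158.2]), array([168.2, 160.2])] [(91.5, -11), (99.5, 20), (110.5, 7), (126.5, -23), (135.5, 27), (150.5, -27), (159.5, 25)]
-0.03 lid bot/top edge pred [array([199.9, 158.1]), array([197.6, 160.2])] [(82.5, -10), (91.5, 21), (110.5, 6), (139.5, -28), (159.5, 24)]
0.03 lid bot/top edge pred [array([313.8, 158.2]), array([316. , 160.2])] [(103.5, -10), (140.5, -13), (157.5, 10)]
```

Contact at TCP z = 0.308, which fits the flange on the rim; a plug caught on the rim would stop about 8 mm higher. Releasing, rising, and checking the lid.

Request:
apply_moves([
  {"translation": [0,0,-0.01],"rot": [0,0,0],"grip": 1},
  {"translation": [0,0,0],"rot": [0,0,0],"grip": -1},
  {"translation": [0,0,0],"rot": [0,0,0],"grip": -1},
  {"translation": [0,0,0],"rot": [0,0,0],"grip": -1},
  {"translation": [0,0,0],"rot": [0,0,0],"grip": -1},
  {"translation": [0,0,0],"rot": [0,0,0],"grip": -1},
  {"translation": [0,0,-0.06],"rot": [0,0,0],"grip": -1},
  {"translation": [0,0,-0.12],"rot": [0,0,0],"grip": -1},
  {"translation": [0,0,-0.12],"rot": [0,0,0],"grip": -1},
  {"translation": [0,0,-0.12],"rot": [0,0,0],"grip": -1},
  {"translation": [0,0,-0.12],"rot": [0,0,0],"grip": -1},
  {"translation": [0,0,0],"rot": [0,0,0],"grip": -1},
])

```text
clock: 28.1
tcp_pos: [0.5009, -0.044, 0.4478]
orientation: [0.037, 0.999, -0.001, 0.005]
force: [0.2, -0.4, -0.3]
finger_gap: 0.0856
gripper_force: 0.0
```

```bash
python3 - <<'E'
from h import *
s,R=st();p=np.array(s["tcp_pos"]);print("can tcp",can(p).round(4))
c,im=shot("wrist","w17");sc,si=shot("side","s17");g=cv2.cvtColor(im,cv2.COLOR_BGR2GRAY)
f=lambda im,x,y,ww,h,W,H:cv2.resize(im[y:y+h,x:x+ww],(W,H),interpolation=cv2.INTER_CUBIC)
v=im.copy()
pts=[RC@[a*.046-.001,b*.064+.002,.134]+C0 for a,b in((1,1),(1,-1),(-1,-1),(-1,1))]
cv2.polylines(v,[np.round(np.array([proj(c,x) for x in pts])*8).astype(int)],True,(0,255,0),1,cv2.LINE_AA,3)
cv2.imwrite("pics/m5.png",np.hstack([f(v,120,40,270,304,400,450),f(si,190,110,80,90,400,450)]))
E
```

```text
t28.10 tcp [ 0.5009 -0.044   0.4478] x [-0.997  0.073 -0.01 ] y [ 0.073  0.997 -0.001] z [ 0.009 -0.002 -1.   ] gap 0.0856 gf 0.0 F [ 0.2 -0.4 -0.3] q [-0.31 -0.14  1.88  0.    1.39 -1.81]
can tcp [-2.800e-03  4.000e-04  4.478e-01]
```

View pics/m5.png

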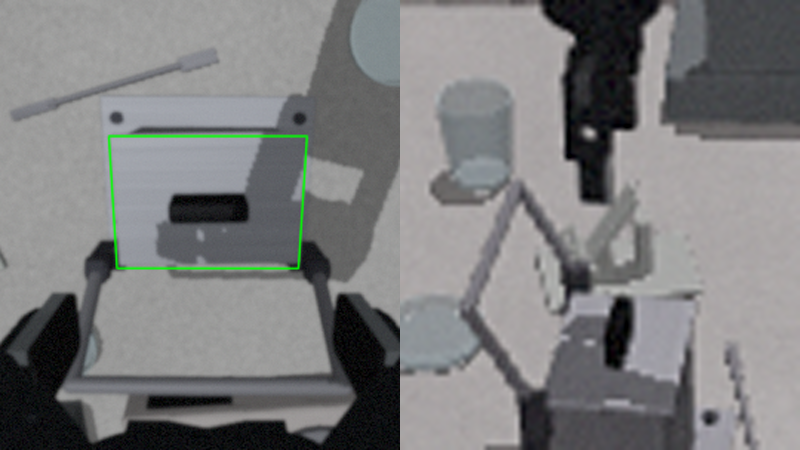

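The lid lies flat, with its flange on the drawn seat outline and its grip upright. The bail is still open, with its bar at row ~385 of the left panel. Shutting the fingers and going behind the bar.

Request:
apply_moves([
  {"translation": [0,0,0],"rot": [0,0.003,0],"grip": 1},
  {"translation": [-0.1,0.006,0],"rot": [0,0,0],"grip": 1},
  {"translation": [-0.13,0,0],"rot": [0,0,0],"grip": 1},
  {"translation": [-0.13,0,0],"rot": [0,0,0],"grip": 1},
  {"translation": [-0.13,0,0],"rot": [0,0,0],"grip": 1},
  {"translation": [0,0,0],"rot": [0,0,0],"grip": 1},
  {"translation": [0,0,0],"rot": [0,0,0],"grip": 1},
  {"translation": [0,0,0],"rot": [0,0,0],"grip": 1},
])

```text
clock: 29.0
tcp_pos: [0.6217, -0.0511, 0.4405]
orientation: [0.037, 0.999, 0.001, -0.005]
force: [0.3, 0.0, -0.2]
finger_gap: -0.0001
gripper_force: 0.0
```

```bash
python3 - <<'E'
from h import *
c,_=load("w17");
for z in(.21,.215,.22):print("bar",can(onz(c,(259.1,300),z)).round(4))
s,R=st();p=np.array(s["tcp_pos"]);print("can tcp",can(p).round(4),"tip",can(p+.173*R[:,2]).round(4))
E
```

```text
bar [0.0848 0.0014 0.21  ]
bar [0.0809 0.0014 0.215 ]
bar [0.0771 0.0014 0.22  ]
t29.00 tcp [ 0.6217 -0.0511  0.4405] x [-0.997  0.073  0.011] y [0.073 0.997 0.001] z [-0.011  0.002 -1.   ] gap -0.0001 gf 0.0 F [ 0.3  0.  -0.2] q [-0.26  0.16  1.59 -0.    1.4  -1.76]
can tcp [0.1183 0.0022 0.4405] tip [0.1164 0.0024 0.2675]
```

Request:
apply_moves([
  {"translation": [0,-0.005,0.09],"rot": [0,0,0],"grip": 1},
  {"translation": [0,0,0.09],"rot": [0,0,0],"grip": 1},
  {"translation": [0,0,0.09],"rot": [0,0,0],"grip": 1},
  {"translation": [0.037,0,-0.008],"rot": [0,0,0],"grip": 1},
  {"translation": [0.037,0,-0.008],"rot": [0,0,0],"grip": 1},
  {"translation": [0.037,0,-0.008],"rot": [0,0,0],"grip": 1},
])

```text
clock: 29.6
tcp_pos: [0.5937, -0.0503, 0.3825]
orientation: [0.037, 0.999, 0.0, -0.002]
force: [4.9, 0.4, -0.3]
finger_gap: 0.0003
gripper_force: 3.1
```

Request:
apply_moves([
  {"translation": [0.037,0,-0.008],"rot": [0,0,0],"grip": 1},
  {"translation": [0.037,0,-0.008],"rot": [0,0,0],"grip": 1},
  {"translation": [0.037,0,-0.008],"rot": [0,0,0],"grip": 1},
])

```text
clock: 29.9
tcp_pos: [0.5663, -0.0481, 0.3897]
orientation: [0.037, 0.999, 0.0, -0.001]
force: [5.8, 1.8, -3.2]
finger_gap: -0.0001
gripper_force: 2.6
```

```bash
python3 - <<'E'
from h import *
s,R=st();p=np.array(s["tcp_pos"]);print("tip",can(p+.173*R[:,2]).round(4))
E
```

```text
t29.90 tcp [ 0.5663 -0.0481  0.3897] x [-0.997  0.073  0.001] y [0.073 0.997 0.001] z [-0.001  0.001 -1.   ] gap -0.0001 gf 2.6 F [ 5.8  1.8 -3.2] q [-0.28  0.07  1.78  0.    1.29 -1.78]
tip [0.0626 0.0012 0.2167]
```

Request:
apply_moves([
  {"translation": [0.033,0,0.004],"rot": [0,0,0],"grip": 1},
  {"translation": [0.033,0,0.008],"rot": [0,0,0],"grip": 1},
  {"translation": [0.033,0,0.012],"rot": [0,0,0],"grip": 1},
  {"translation": [0.033,0,0.014],"rot": [0,0,0],"grip": 1},
  {"translation": [0.033,0,0.018],"rot": [0,0,0],"grip": 1},
])

```text
clock: 30.4
tcp_pos: [0.525, -0.0454, 0.3753]
orientation: [0.037, 0.999, -0.0, -0.002]
force: [5.2, -0.7, 3.6]
finger_gap: 0.0002
gripper_force: 2.2
```

Request:
apply_moves([
  {"translation": [0.027,0,0.02],"rot": [0,0,0],"grip": 1},
  {"translation": [0.027,0,0.02],"rot": [0,0,0],"grip": 1},
  {"translation": [0.027,0,0.02],"rot": [0,0,0],"grip": 1},
])

```text
clock: 30.7
tcp_pos: [0.5043, -0.0438, 0.3575]
orientation: [0.037, 0.999, 0.001, -0.004]
force: [6.5, -0.6, -0.2]
finger_gap: -0.0
gripper_force: 3.7
```

```bash
python3 - <<'E'
from h import *
s,R=st();p=np.array(s["tcp_pos"]);print("tip",can(p+.173*R[:,2]).round(4))
E
```

```text
t30.70 tcp [ 0.5043 -0.0438  0.3575] x [-0.997  0.073  0.008] y [0.073 0.997 0.001] z [-0.008  0.002 -1.   ] gap -0.0000 gf 3.7 F [ 6.5 -0.6 -0.2] q [-0.31 -0.04  1.96 -0.    1.23 -1.81]
tip [-0.0008  0.001   0.1845]
```

Request:
apply_moves([
  {"translation": [0.016,0,0.017],"rot": [0,0,0],"grip": 1},
  {"translation": [0.016,0,0.017],"rot": [0,0,0],"grip": 1},
  {"translation": [0,0,0],"rot": [0,0,0],"grip": 1},
])

```text
clock: 31.0
tcp_pos: [0.4961, -0.0431, 0.3483]
orientation: [0.037, 0.999, 0.001, -0.005]
force: [4.9, -0.7, -2.0]
finger_gap: 0.0002
gripper_force: 2.6
```

Request:
apply_moves([
  {"translation": [-0.03,0,0],"rot": [0,0.002,0],"grip": 1},
  {"translation": [0,0,-0.08],"rot": [0,0,0],"grip": 1},
  {"translation": [0,0,-0.08],"rot": [0,0,0],"grip": 1},
  {"translation": [0.06,0,0],"rot": [0,0,0],"grip": 1},
  {"translation": [0.06,0,0],"rot": [0,0,0],"grip": 1},
  {"translation": [0,0,0],"rot": [0,0,0],"grip": 1},
])

```text
clock: 31.6
tcp_pos: [0.4738, -0.0413, 0.3886]
orientation: [0.037, 0.999, 0.001, -0.01]
force: [-0.5, -0.8, -0.4]
finger_gap: -0.0001
gripper_force: 0.0
```

```bash
python3 - <<'E'
from h import *
s,R=st();p=np.array(s["tcp_pos"]);print("tip",can(p+.173*R[:,2]).round(4))
c,im=shot("wrist","w18");g=cv2.cvtColor(im,cv2.COLOR_BGR2GRAY)
for th in(.5,.6,.7,.8):
    q=[proj(c,RC@[.044-.085*np.cos(th),y,.139+.085*np.sin(th)]+C0).round(1) for y in(-.06,.06)];print(th,q)
for col in(90,110,400,420):print(col,E(g[:,col],60,370,14))
E
```

```text
t31.60 tcp [ 0.4738 -0.0413  0.3886] x [-0.997  0.073  0.02 ] y [0.073 0.997 0.002] z [-0.02   0.003 -1.   ] gap -0.0001 gf 0.0 F [-0.5 -0.8 -0.4] q [-0.33 -0.16  2.   -0.    1.31 -1.82]
tip [-0.0334  0.0014  0.2156]
0.5 [array([163.9, 223.1]), array([346., 223.])]
0.6 [array([161. , 233.7]), array([348.7, 233.7])]
0.7 [array([158.3, 245.8]), array([351.3, 245.7])]
0.8 [array([155.8, 259. ]), array([353.6, 258.9])]
90 [(313.5, -37)]
110 [(303.5, -37)]
400 [(299.5, -37)]
420 [(124.5, 14), (290.5, -17), (309.5, -32)]
```

Request:
apply_moves([
  {"translation": [0,0,0.04],"rot": [0,0,0],"grip": 1},
  {"translation": [0,0,0.04],"rot": [0,0,0],"grip": 1},
  {"translation": [0.001,0,0.02],"rot": [0,0,0],"grip": 1},
  {"translation": [0.003,0,0.02],"rot": [0,0,0],"grip": 1},
  {"translation": [0.003,0,0.02],"rot": [0,0,0],"grip": 1},
])

```text
clock: 32.15
tcp_pos: [0.4726, -0.0414, 0.3551]
orientation: [0.036, 0.999, 0.001, -0.01]
force: [-6.4, 0.3, 9.4]
finger_gap: 0.0002
gripper_force: 4.8
```

Request:
apply_moves([
  {"translation": [0.003,0,0.02],"rot": [0,0,0],"grip": 1},
  {"translation": [0.003,0,0.02],"rot": [0,0,0],"grip": 1},
  {"translation": [0.003,0,0.02],"rot": [0,0,0],"grip": 1},
  {"translation": [0.003,0,0.02],"rot": [0,0,0],"grip": 1},
])

```text
clock: 32.55
tcp_pos: [0.4693, -0.0412, 0.3346]
orientation: [0.036, 0.999, 0.001, -0.009]
force: [-5.2, -0.1, 6.4]
finger_gap: -0.0002
gripper_force: 3.0
```

```bash
python3 - <<'E'
from h import *
s,R=st();p=np.array(s["tcp_pos"]);print("tip",can(p+.173*R[:,2]).round(4))
E
```

```text
t32.55 tcp [ 0.4693 -0.0412  0.3346] x [-0.997  0.073  0.019] y [0.073 0.997 0.001] z [-0.019  0.003 -1.   ] gap -0.0002 gf 3.0 F [-5.2 -0.1  6.4] q [-0.33 -0.1   2.06 -0.    1.2  -1.82]
tip [-0.0378  0.0011  0.1616]
```

Bar moving at about 6–8 N; 17 mm to go (tip to 0.144).

Request:
apply_moves([
  {"translation": [0.003,0,0.02],"rot": [0,0,0],"grip": 1},
  {"translation": [0.003,0,0.016],"rot": [0,0,0],"grip": 1},
  {"translation": [0.002,0,0.012],"rot": [0,0,0],"grip": 1},
  {"translation": [0,0,0.008],"rot": [0,0,0],"grip": 1},
])

```text
clock: 32.95
tcp_pos: [0.467, -0.041, 0.3204]
orientation: [0.037, 0.999, 0.001, -0.009]
force: [-4.1, -0.3, 5.0]
finger_gap: -0.0004
gripper_force: 2.5
```

Request:
apply_moves([
  {"translation": [0,0,0.006],"rot": [0,0,0],"grip": 1},
  {"translation": [0,0,0.006],"rot": [0,0,0],"grip": 1},
])

```text
clock: 33.15
tcp_pos: [0.4671, -0.041, 0.3177]
orientation: [0.037, 0.999, 0.001, -0.009]
force: [-3.1, 0.0, 5.2]
finger_gap: -0.0005
gripper_force: 2.4
```

Request:
apply_moves([
  {"translation": [0,0,0.004],"rot": [0,0,0],"grip": 1},
  {"translation": [0,0,0.004],"rot": [0,0,0],"grip": 1},
])

```text
clock: 33.35
tcp_pos: [0.4672, -0.041, 0.3169]
orientation: [0.036, 0.999, 0.001, -0.009]
force: [-8.9, 1.3, 15.9]
finger_gap: 0.0003
gripper_force: 8.4
```

The bar met the lid at tip z = 0.144, as expected. One small extra press, then retreat upward.

Request:
apply_moves([
  {"translation": [0,0,0.004],"rot": [0,0,0],"grip": 1},
  {"translation": [0,0,0],"rot": [0,0,0],"grip": 1},
])

```text
clock: 33.55
tcp_pos: [0.4673, -0.041, 0.3169]
orientation: [0.036, 0.999, 0.001, -0.009]
force: [-10.6, 2.2, 17.1]
finger_gap: -0.0004
gripper_force: 9.2
```

Request:
apply_moves([
  {"translation": [0,0,-0.03],"rot": [0,0,0],"grip": 1},
  {"translation": [0,0,-0.1],"rot": [0,0,0],"grip": 1},
  {"translation": [0,0,-0.15],"rot": [0,0,0],"grip": 1},
  {"translation": [0,0,-0.15],"rot": [0,0,0],"grip": 1},
  {"translation": [0,0,-0.1],"rot": [0,0,0],"grip": 1},
  {"translation": [0,0,0],"rot": [0,0,0],"grip": 1},
])

```text
clock: 34.15
tcp_pos: [0.47, -0.0415, 0.4518]
orientation: [0.037, 0.999, -0.0, -0.003]
force: [1.0, -0.2, 0.3]
finger_gap: 0.0
gripper_force: 0.0
```

```bash
python3 - <<'E'
from h import *
s,R=st();c,im=shot("wrist","w19");g=cv2.cvtColor(im,cv2.COLOR_BGR2GRAY)
for y in(-.035,.04,.05):
    q=[proj(c,RC@[-.042+d,y,.139]+C0) for d in(-.005,.005)];lid=proj(c,RC@[-.047,y,.134]+C0)
    print(y,"bar rows pred",[a.round(1) for a in q],"flange edge",lid.round(1),E(g[:,round(q[0][0])],int(q[0][1])-25,int(q[1][1])+30,6),g[int(q[0][1])-6:int(q[1][1])+8,round(q[0][0])].tolist())
for n in(.02,.07,.1):
    q=proj(c,RC@[.044-.085*np.cos(.15),-.04,.139+.085*np.sin(.15)]+C0)
print("if th=.15",q.round(1))
E
```

```text
t34.15 tcp [ 0.47   -0.0415  0.4518] x [-0.997  0.073  0.007] y [ 0.073  0.997 -0.001] z [-0.007 -0.    -1.   ] gap 0.0000 gf 0.0 F [ 1.  -0.2  0.3] q [-0.33 -0.23  1.95 -0.    1.43 -1.83]
-0.035 bar rows pred [array([222. , 168.5]), array([222.3, 178.3])] flange edge [222.6 167.5] [(152.5, -27), (165.5, 21), (171.5, 7), (178.5, 15)] [65, 64, 73, 96, 124, 143, 136, 117, 112, 117, 127, 136, 137, 127, 118, 119, 132, 154, 166, 168, 170, 169, 167, 166]
0.04 bar rows pred [array([298. , 168.5]), array([297.6, 178.4])] flange edge [297.4 167.5] [(152.5, -28), (164.5, 12), (168.5, -8), (179.5, 8)] [59, 58, 76, 91, 101, 101, 99, 82, 76, 75, 80, 81, 81, 75, 76, 74, 78, 88, 100, 105, 105, 103, 104, 105]
0.05 bar rows pred [array([308.1, 168.5]), array([307.7, 178.4])] flange edge [307.3 167.5] [(158.5, -9), (164.5, 11), (168.5, -7), (179.5, 8)] [61, 62, 78, 92, 101, 100, 97, 84, 77, 74, 79, 81, 80, 78, 78, 75, 76, 86, 95, 103, 104, 103, 102, 103]
if th=.15 [215.3 178.3]
```

The bar shows at rows 168.5–179, exactly where a closed bail on the lid should be, and the robot is clear. Handing in.

```bash
python3 -c "
from station import *
print(hand_in())"
```

```text
the job is handed in; nothing more can be done
None
```

The plate is standing in the free slot, the lid is seated flat on the rim, the bail is pressed down onto the lid, and the job is handed in at about 34 s of the 72 s allowed; no verdict came back.

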